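Clear the slab, set out clay samples on the drying slab and rails, then wind the timer

TASK

Set up the clay drying trial: clear the grey kiln posts off the plaster slab into the wooden tray, put every square clay tile flat on the plaster slab, one to a bay, squarely centred between the two ribs and between the slab's front and rear edges, and lay every clay bar level and square across both narrow rails of the stand, its middle midway between the rails so that it overhangs equally. Only when all samples are in place, wind the timer's key clockwise, in as many turns as it takes, until it is fully wound to its stop. Leave the other things on the bench where they stand.

Things in the scene. Friction and masses are not known exactly. Their poses are not given: they have to be found in the camera images.
- tile1: square fired-clay tile, 42 x 42 mm, 16 mm thick, 55 g; 2 to 4 of the four are present. Origin at the centre of its underside, z axis up through its thickness, x and y along its edges. Starts flat on the bench
- tile2: square fired-clay tile, 42 x 42 mm, 16 mm thick, 55 g; 2 to 4 of the four are present. Origin at the centre of its underside, z axis up through its thickness, x and y along its edges. Starts flat on the bench
- tile3: square fired-clay tile, 42 x 42 mm, 16 mm thick, 55 g; 2 to 4 of the four are present. Origin at the centre of its underside, z axis up through its thickness, x and y along its edges. Starts flat on the bench
- tile4: square fired-clay tile, 42 x 42 mm, 16 mm thick, 55 g; 2 to 4 of the four are present. Origin at the centre of its underside, z axis up through its thickness, x and y along its edges. Starts flat on the bench
- bar1: square-section fired-clay bar, 110 x 18 x 18 mm, 70 g, its length along its x axis; 1 or 2 of the two are present. Origin at the centre of its underside as it starts, lying on the bench
- bar1_mid (a point): the middle of bar1 (9 mm above its underside), same axes as the bar
- bar2: square-section fired-clay bar, 110 x 18 x 18 mm, 70 g, its length along its x axis; 1 or 2 of the two are present. Origin at the centre of its underside as it starts, lying on the bench
- bar2_mid (a point): the middle of bar2 (9 mm above its underside), same axes as the bar
- prop1: small grey square kiln post (prop), 24 x 24 mm, 45 mm high, 60 g; 1 or 2 of the two are present, each starting upright in a bay of the slab. Origin at the centre of its underside, z axis along its height
- prop2: small grey square kiln post (prop), 24 x 24 mm, 45 mm high, 60 g; 1 or 2 of the two are present, each starting upright in a bay of the slab. Origin at the centre of its underside, z axis along its height
- tray_in (a point): centre of the inner floor (5 mm above the bench) of the fixed open wooden tray, 100 mm (x) by 140 mm (y) outside, walls 5 mm thick, rim 30 mm above the bench; x and y along its sides
- slab: fixed plaster drying slab, 90 mm (x) by 274 mm (y), top face 15 mm above the bench; five wooden ribs 6 mm wide, 6 mm high and 70 mm long, running along its x axis at y = -132, -66, 0, 66, 132 mm, divide it into four bays each 60 mm wide between ribs and open at front and rear. Origin at the centre of its underside
- bay0 (a point): centre of bay 0 of the slab, on the slab's top face, at slab x = 0, y = -99 mm; midway between its two ribs and between the slab's front and rear edges; same axes as the slab
- bay1 (a point): centre of bay 1 of the slab, on the slab's top face, at slab x = 0, y = -33 mm; midway between its two ribs and between the slab's front and rear edges; same axes as the slab
- bay2 (a point): centre of bay 2 of the slab, on the slab's top face, at slab x = 0, y = 33 mm; midway between its two ribs and between the slab's front and rear edges; same axes as the slab
- bay3 (a point): centre of bay 3 of the slab, on the slab's top face, at slab x = 0, y = 99 mm; midway between its two ribs and between the slab's front and rear edges; same axes as the slab
- stand: fixed stand: plywood base 160 mm (x) by 110 mm (y), 10 mm thick, with two upright narrow steel rails, each 6 mm wide and 150 mm long, running along its x axis at y = -35 and +35 mm, their tops 45 mm above the bench. Both bars fit side by side, for instance at x = -35 and +35 mm. Origin at the centre of its underside
- stand_top (a point): point midway between the two rails and midway along them, at the height of their tops; same axes as the stand
- key_grip (a point): steel wing key of the clockwork timer (a fixed round white timer, 80 mm in diameter, its top 45 mm above the bench, the key standing on its centre). The point is on the key's axis, 68 mm above the bench, at the height to grip. The key's upright wing is 36 mm wide along this point's x axis, 9 mm thick along its y axis, and spans 54 to 80 mm above the bench; the point turns with the key
- timer_key (a joint): turn of the timer's key in rad; grows as the key is turned clockwise seen from above; 0 = run down, 7.0 = the stop, fully wound; starts between 0 and 0.7. Sprung (about 0.08 N m of friction plus 0.008 N m per rad of spring); it stays where it is let go, so it can be wound by several partial turns
- pot: small white lidded pot, 45 mm high, 40 mm wide, among the tiles; not part of the job. Origin at its underside
- jar: amber glass jar, 54 mm wide, 70 mm high; not part of the job. Origin at its underside
- mould: small open plaster mould, 60 x 85 mm, 50 mm high; not part of the job. Origin at its underside
- mug: blue mug, 76 mm wide, 85 mm high; not part of the job. Origin at its underside

How it is judged:
By the outcome, as a careful person would: the job done as asked, in the order asked, and still so for the second after the job is handed in, with the robot touching nothing.
Of tile1, tile2, tile3, tile4 only 2 to 4 are there at a start; the rules pass over those that are not, and their reading is None.
Of bar1, bar2 only 1 to 2 are there at a start; the rules pass over those that are not, and their reading is None.
Of prop1, prop2 only 1 to 2 are there at a start; the rules pass over those that are not, and their reading is None.
At some moment in a run one of tile1, tile2, tile3, tile4 may be knocked a few centimetres aside while the robot is not near it.
Once in a run the grip may slacken for a moment while it holds something.
It also fails if it takes over 210 s, if anything falls off the work surface, if the arm or the gripper's body presses on something with over 40 N, if the wrist force passes 120 N, or if a joint passes its speed limit or range.

ROBOT

A 6-joint arm with a two-finger parallel gripper is mounted at the origin on the work surface. World frame = base frame: x ahead of the robot, y to its left, z up, the work surface at z = 0. Lengths are in m, angles in degrees, forces in N, time in s.
With the tool pointing down it reaches from about 0.275 to 1 m from the base axis. Payload 8.4 kg.
Tool frame: the origin (TCP) lies on the centre line of the jaws, within the pads' length; the fingertips stand 25 mm ahead of it and the grasp point (between the pads) lies 6 mm ahead of it; z points along the fingers, y is the line along which they close (so a half turn about z gives the same grasp; the last joint's range is limited). The gripper opens to 85 mm and grips with 20 to 120 N. Pads are 22 mm wide; open, the fingers measure 114 mm over their backs; the gripper's body (76 mm by 85 mm) begins 54 mm behind the grasp point. The pads swing forward as they close: fully open they stand 13 mm farther back than shut.
Start: joints at [75.951, 20.225, 93.587, -0, 66.188, -0.138], TCP at [0.15, 0.607, 0.256] pointing down, gripper open.
Joint ranges: [-150.9, 150.9], [-52.94, 120.26], [3.33, 152.33], [-74.26, 254.26], [0, 154.13], [-172.89, 172.89]. Speed limits (degrees/s): [127.2, 127.2, 159.86, 180, 180, 180].

INTERFACE

Orientations are given as [roll, pitch, yaw] about the fixed x, y, z axes, in that order (R = Rz(yaw) Ry(pitch) Rx(roll)).
In Python, from workcell import * gives the robot as it stands.
- The arm moves only by the tool move_arm, never from a script. Its argument "rows" is a list of rows, each a list of 6 numbers: the shift along the tool's x, y, z in cm, then the turn, a rotation vector about the tool's x, y, z in degrees. In form: [[x, y, z, ax, ay, az], ...]. A call has 1 to 12 rows; each row is the pose to reach, as a shift and turn from the pose commanded when the call began, along the tool's axes at that moment; what a row does not reach only later rows make up. A row lasts 1/12 s, in which the tool goes at most 41.7 mm and 7.16 degrees, less where a joint would pass 70% of its speed; a pose out of reach is approached as far as the arm can. A call with a gripper value outside its range is refused whole. "fingers" is the finger opening in cm, from 0 to 8.54, set as the call begins (left out, the last holds). The fingers move at their own pace and stop on an object; "newtons" is the grip in N (left out, the last holds). Time passes only in rows, so rows that repeat a pose let the fingers close. It gives the time, the measured TCP pose, the force, the opening and the grip force at its end, in the units of the state.
- sense(): the state, without advancing time (a new reading comes with each control period).
- read_camera(name): name is "scene" or "side" or "wrist"; returns a dict with "image" (480x640x3 uint8, blue, green, red), "fovy" (degrees; the focal length in pixels is half the picture's height over the tangent of half this angle, whatever the lens; pixels are square), "cx", "cy" (the principal point, pixels), "world_from_camera" (4x4, takes a point from camera to world coordinates). Camera axes: x right, y down, z forward; pixel columns grow to the right and rows downward; lengths in m; the calibration is good to about 2 mm. A picture is of the moment at which its call begins. There is no depth.
- hand_in(): hands the job in; it is judged then, once.
The state is a dict: "time": time; "q": joint angles; "qd": joint speeds; "joint_torque": joint torques, N m; "eef_pos": TCP position; "ee_rot": TCP orientation; "contact_force": force on the tool from outside, world axes, zero at the start; "ft_torque": the same for the moment, N m; "grip_width": finger opening in m; "grasp_force": force on a finger pad.
Only numpy, scipy, OpenCV 4.12 (cv2) and the standard library are available. Lean on these libraries where they do the work, as an engineer would, in place of code of your own. Each camera call takes 0.05 s, during which the arm holds its last target. There are 200 camera calls.

## Working session

There is one attempt and no reset: what is moved stays moved. The work goes in short steps, Python scripts to look and compute and a tool call to move; the robot and the scene stay as the last step left them, time stands still between calls to the robot, and variables do not carry over. Pictures are saved under pics/ and viewed, at most 14 in all, crops included, and the job is handed in when it is done.

Besides the shell and the picture viewer there is one more tool, called after "Call:" by a JSON object that holds its "fn" and its "kwargs". move_arm: Moves the arm, as the interface text tells. Its arguments: {"type":"object","properties":{"rows":{"type":"array"},"fingers":{"type":"number"},"newtons":{"type":"number"}},"required":["rows"]}

```bash
mkdir -p pics; ls; python3 - <<'E'
from workcell import *
import cv2,numpy as np
s=sense();print(s['time'],s['eef_pos'],s['ee_rot'],s['grip_width'])
for n in ["scene","side","wrist"]:
    r=read_camera(n);cv2.imwrite(f"pics/{n}0.png",r["image"]);print(n,r["fovy"],r["cx"],r["cy"],np.round(r["world_from_camera"],4).tolist())
E
```

```text
pics
0.0 [0.1501205  0.60624464 0.25555928] [-1.79921038e+02  4.68680481e-05  1.66090345e+02] 0.08542782078662335
scene 56.326492381282264 317.38930130599016 244.30857099414044 [[-0.154, 0.8426, -0.516, 1.0645], [0.988, 0.136, -0.0729, 0.0542], [0.0088, -0.5211, -0.8535, 0.9074], [0.0, 0.0, 0.0, 1.0]]
side 44.247297460885875 317.76968326559256 238.25374467294947 [[0.8999, -0.2833, 0.3315, 0.1084], [-0.4361, -0.584, 0.6847, -0.8794], [-0.0004, -0.7607, -0.6491, 0.9135], [0.0, 0.0, 0.0, 1.0]]
wrist 58.32709593781999 314.49549425905315 239.90764304060642 [[0.2414, 0.9212, 0.3051, 0.0717], [0.9704, -0.2287, -0.0772, 0.6264], [-0.0013, 0.3147, -0.9492, 0.3747], [0.0, 0.0, 0.0, 1.0]]
```

View pics/scene0.png

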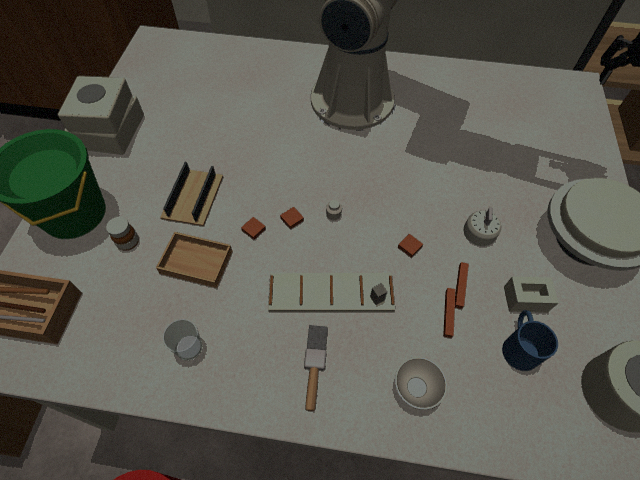

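View pics/side0.png

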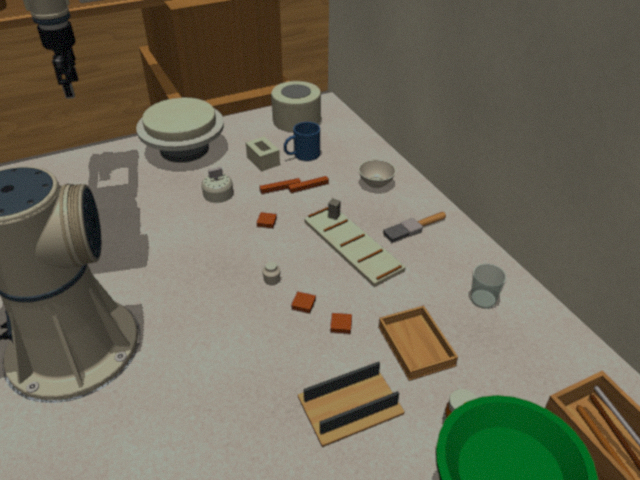

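View pics/wrist0.png

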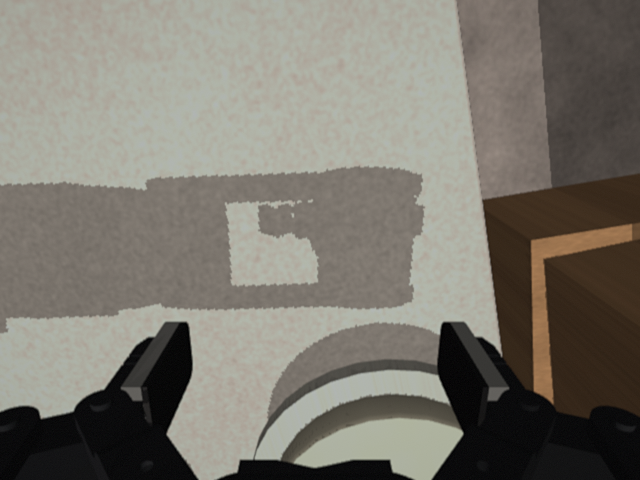

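The scene view shows three red tiles at about (254,228), (291,217) and (410,245), and the pot at (334,210). Two bars lie at (462,285) and (450,312), and one prop stands at (379,293) in bay 3. The slab is around (331,292), the tray at (195,258), the stand at (193,193) and the timer at (484,225). The side view agrees; the wrist sees only empty bench. I'll get rough positions first, then refine with the wrist camera.

```bash
cat > h.py <<'E'
from workcell import *
import cv2,numpy as np
from scipy.spatial.transform import Rotation as Ro
def ray(c,uv):
    f=240/np.tan(np.radians(c["fovy"]/2)); uv=np.atleast_2d(uv).astype(float)
    d=np.c_[(uv[:,0]-c["cx"])/f,(uv[:,1]-c["cy"])/f,np.ones(len(uv))]
    T=c["world_from_camera"]; return T[:3,3],d@T[:3,:3].T
def onto(c,uv,z):
    o,d=ray(c,uv); return (o+d*((z-o[2])/d[:,2])[:,None])[:,:2]
def proj(c,p):
    f=240/np.tan(np.radians(c["fovy"]/2)); T=c["world_from_camera"]
    q=(np.atleast_2d(p)-T[:3,3])@T[:3,:3]; return q[:,:2]/q[:,2:]*f+[c["cx"],c["cy"]]
def red(img):
    h=cv2.cvtColor(img,cv2.COLOR_BGR2HSV); return cv2.inRange(h,(0,140,50),(12,255,255))|cv2.inRange(h,(174,140,50),(180,255,255))
def blobs(m,amin=60):
    cs,_=cv2.findContours(m,cv2.RETR_EXTERNAL,cv2.CHAIN_APPROX_NONE); return [c for c in cs if cv2.contourArea(c)>amin]
def go(x,y,z,yaw):
    "shift (cm) and turn (deg about tool z) from the commanded ~ measured pose to a tool-down world pose"
    s=sense(); R=Ro.from_euler('xyz',s["ee_rot"],degrees=True)
    d=R.inv().apply(np.array([x,y,z])-s["eef_pos"])*100
    t=(R.inv()*Ro.from_euler('xyz',[180,0,yaw],degrees=True)).as_rotvec(degrees=True)
    return np.round(d,2),np.round(t,2)
E
python3 - <<'E'
from h import *
c=read_camera("scene")
for b in blobs(red(c["image"])):
    r=cv2.minAreaRect(onto(c,b[:,0],0.012).astype(np.float32));print(np.round(r[0],3),np.round(r[1],3),round(r[2]))
for n,uv,z in [("slabcorners",[(269,274),(393,272),(395,306),(269,306)],.015),("stand base",[(181,165),(223,172),(206,224),(161,218)],.010),("tray rim",[(174,234),(231,246),(216,279),(158,264)],.03),("prop",[(379,290)],.06),("timer",[(484,222)],.045),("pot",[(334,207)],.03)]:
    p=onto(c,uv,z);print(n,np.round(p,3).tolist(),np.round(p.mean(0),3))
print(go(.38,0,.3,90))
E
```

```text
[ 1.046 -0.256] [0.014 0.099] 9
[0.643 0.285] [0.017 0.109] 88
[0.573 0.311] [0.017 0.109] 84
[0.488 0.193] [0.039 0.041] 55
[ 0.499 -0.183] [0.041 0.041] 59
[ 0.454 -0.097] [0.041 0.041] 49
slabcorners [[0.619, -0.117], [0.57, 0.157], [0.652, 0.167], [0.695, -0.101]] [0.634 0.027]
stand base [[0.338, -0.413], [0.344, -0.298], [0.508, -0.296], [0.508, -0.408]] [ 0.425 -0.354]
tray rim [[0.559, -0.353], [0.57, -0.215], [0.657, -0.226], [0.641, -0.363]] [ 0.607 -0.289]
prop [[0.642, 0.126]] [0.642 0.126]
timer [[0.421, 0.355]] [0.421 0.355]
pot [[0.423, 0.003]] [0.423 0.003]
(array([-36.89, -53.34,  -4.37]), array([-4.000e-02,  3.000e-02,  7.609e+01]))
```

Call:
{"fn": "move_arm", "kwargs": {"rows": [[-26, -24, -4.4, 0, 0, 76.1], [-26, -24, -4.4, 0, 0, 76.1], [-26, -24, -4.4, 0, 0, 76.1], [-26, -24, -4.4, 0, 0, 76.1], [-26, -24, -4.4, 0, 0, 76.1], [-26, -24, -4.4, 0, 0, 76.1], [-26, -24, -4.4, 0, 0, 76.1], [-26, -24, -4.4, 0, 0, 76.1], [-26, -24, -4.4, 0, 0, 76.1], [-26, -24, -4.4, 0, 0, 76.1], [-26, -24, -4.4, 0, 0, 76.1], [-26, -24, -4.4, 0, 0, 76.1]]}}

```text
time: 1.2
eef_pos: [0.3453, 0.3106, 0.3004]
ee_rot: [180.0, -0.0, 89.7]
contact_force: [0.4, -0.7, -1.0]
grip_width: 0.0858
grasp_force: 0.0
```

Call:
{"fn": "move_arm", "kwargs": {"rows": [[-23, 15.5, 0, 0, 0, 0], [-23, 15.5, 0, 0, 0, 0], [-23, 15.5, 0, 0, 0, 0], [-23, 15.5, 0, 0, 0, 0], [-23, 15.5, 0, 0, 0, 0], [-23, 15.5, 0, 0, 0, 0], [-23, 15.5, 0, 0, 0, 0], [-23, 15.5, 0, 0, 0, 0], [-23, 15.5, 0, 0, 0, 0]]}}

```text
time: 1.95
eef_pos: [0.5003, 0.0803, 0.2999]
ee_rot: [-180.0, 0.0, 90.0]
contact_force: [1.1, -0.8, 0.8]
grip_width: 0.0855
grasp_force: 0.0
```

```bash
python3 - <<'E'
from h import *
s=sense();print(s['time'],s['eef_pos'],s['ee_rot'],s['q'],s['contact_force'])
c=read_camera("wrist");cv2.imwrite("pics/w1.png",c["image"])
for b in blobs(red(c["image"])):
    r=cv2.minAreaRect(onto(c,b[:,0],0.016).astype(np.float32));print(np.round(r[0],4),np.round(r[1],4),round(r[2],1),np.round(b[:,0].mean(0)))
E
```

```text
1.95 [0.50026884 0.08029368 0.29989158] [-1.79955719e+02  2.21481958e-04  9.00051877e+01] [8.94446552e+00 7.16754974e+00 1.04919248e+02 7.18735112e-03
 6.79569803e+01 8.93657795e+00] [ 1.13430173 -0.77142386  0.78725237]
[ 0.4977 -0.1775] [0.048  0.0438] 59.1 [314. 410.]
[ 0.4545 -0.0933] [0.0459 0.0418] 47.3 [275. 345.]
[ 0.6354 -0.0433] [0.0457 0.0053] 9.1 [446. 305.]
[0.6413 0.0252] [0.0267 0.0047] 9.6 [458. 242.]
[0.613  0.0881] [0.0423 0.0046] 9.2 [436. 179.]
[0.6095 0.155 ] [0.0356 0.0043] 9.1 [438. 105.]
[0.4874 0.193 ] [0.0405 0.0409] 54.3 [300.  59.]
```

View pics/w1.png

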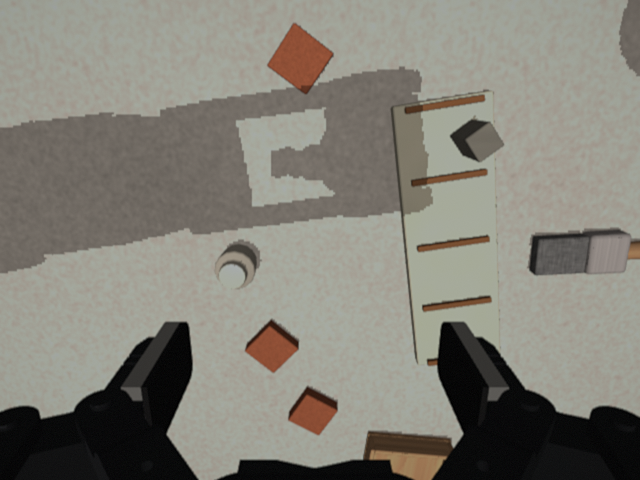

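The wrist view shows tiles at (300,59), (275,345) and (314,410), the pot at (237,262), the prop at (478,140), and the ribs of the slab clearly at x≈413-490. Next I'll fit the slab and enlarge the prop.

```bash
python3 - <<'E'
from h import *
c=read_camera("wrist");im=c["image"]
h=cv2.cvtColor(im,cv2.COLOR_BGR2HSV);m=cv2.inRange(h,(3,90,30),(20,255,255));m[:,:397]=0;m[350:]=0
m=cv2.morphologyEx(m,cv2.MORPH_CLOSE,np.ones((3,3)))
P=[]
for b in blobs(m,80):
    r=cv2.minAreaRect(onto(c,b[:,0],0.019).astype(np.float32));print(np.round(r[0],4),np.round(r[1],4),round(r[2],1));P.append(r[0])
P=np.array(P);d=P[-1]-P[0];print(np.degrees(np.arctan2(-d[0],d[1])),np.linalg.norm(np.diff(P,axis=0),axis=1))
cv2.imwrite("pics/crop1.png",cv2.resize(im[80:200,390:520],None,fx=4,fy=4,interpolation=cv2.INTER_CUBIC))
E
```

```text
[ 0.646  -0.0399] [0.0697 0.0068] 8.9
[0.8158 0.0184] [0.0111 0.0172] 2.4
[0.6357 0.0255] [0.0696 0.0062] 9.1
[0.6254 0.0908] [0.0699 0.0057] 9.0
[0.6149 0.1561] [0.0692 0.0054] 9.0
9.019973347831208 [0.17951642 0.18020259 0.06608844 0.06617723]
```

View pics/crop1.png

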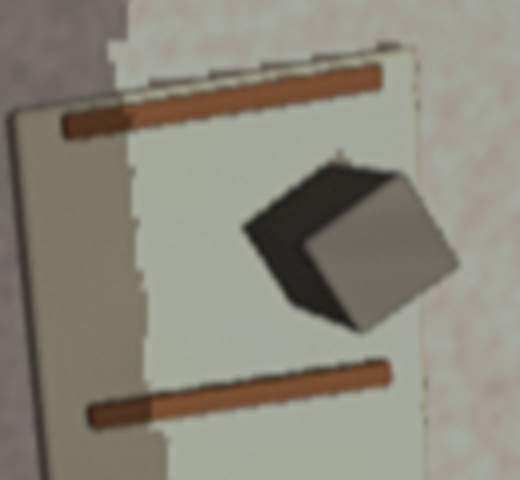

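Crop: the prop's top face corners are at full-image (490,123.5), (504.5,146), (480.5,163) and (466.5,141). The slab fit is clean: centre (0.6357, 0.0255), yaw 9.0°.

```bash
python3 - <<'E'
from h import *
c=read_camera("wrist")
p=onto(c,[(490,123.5),(504.5,146),(480.5,163),(466.5,141)],.06)
r=cv2.minAreaRect(p.astype(np.float32));print(r)
print(go(*r[0],.12,125),go(*r[0],.053,125))
cs=read_camera("scene");t=onto(cs,[(174,234),(231,246),(216,279),(158,264)],.03);print(cv2.minAreaRect(t.astype(np.float32)))
E
```

```text
((0.638864278793335, 0.1274464875459671), (0.022711167111992836, 0.02277561090886593), 37.64933776855469)
(array([ 4.51, 13.98, 18.  ]), array([-3.000e-02, -2.000e-02, -3.488e+01])) (array([ 4.51, 13.98, 24.7 ]), array([-3.000e-02, -2.000e-02, -3.488e+01]))
((0.6055192947387695, -0.28892946243286133), (0.1391059011220932, 0.08783174306154251), 83.43536376953125)
```

Call:
{"fn": "move_arm", "kwargs": {"rows": [[4.7, 13.9, 14, 0, 0, -37.7], [4.7, 13.9, 14, 0, 0, -37.7], [4.7, 13.9, 14, 0, 0, -37.7], [4.7, 13.9, 14, 0, 0, -37.7], [4.7, 13.9, 14, 0, 0, -37.7], [4.7, 13.9, 14, 0, 0, -37.7], [4.7, 13.9, 14, 0, 0, -37.7], [4.7, 13.9, 14, 0, 0, -37.7]]}}

```text
time: 2.82
eef_pos: [0.6383, 0.1292, 0.16]
ee_rot: [-179.9, -0.0, 127.7]
contact_force: [-1.3, -0.5, 0.5]
grip_width: 0.0855
grasp_force: 0.0
```

```bash
python3 - <<'E'
from h import *
for i in range(4):
    s=sense();print(s['time'],s['eef_pos'],s['ee_rot']);c=read_camera("wrist")
cv2.imwrite("pics/w2.png",c["image"]);print(proj(c,[.6389,.1274,.06]),c["world_from_camera"][:3,3])
E
```

```text
2.8167 [0.63825552 0.12922764 0.16004484] [-1.79949501e+02 -2.63782966e-02  1.27705738e+02]
2.8667 [0.63845533 0.12896567 0.16096983] [1.79977286e+02 1.20470859e-02 1.27676558e+02]
2.9167 [0.63860733 0.12872723 0.16150645] [1.79934489e+02 3.24947674e-02 1.27661536e+02]
2.9667 [0.63876076 0.12853975 0.1618015 ] [1.79906742e+02 4.88799546e-02 1.27662157e+02]
[[312.73059405 255.49374368]] [0.58909204 0.19302366 0.28075706]
```

View pics/w2.png

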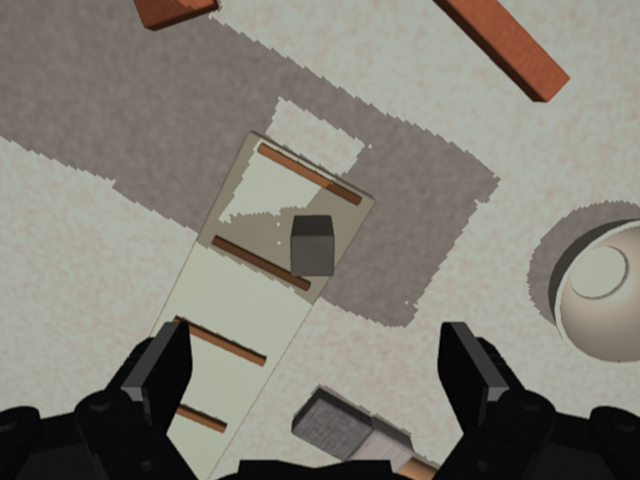

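The prop top face is centred at about (312,257), which matches the projection (313,255). Descending to grip.

Call:
{"fn": "move_arm", "kwargs": {"rows": [[0, 0, 4, 0, 0, 0], [0, 0, 8, 0, 0, 0], [0, 0, 10.7, 0, 0, 0], [0, 0, 10.7, 0, 0, 0], [0, 0, 10.7, 0, 0, 0]]}}

```text
time: 3.43
eef_pos: [0.6381, 0.128, 0.0533]
ee_rot: [-179.9, -0.0, 127.7]
contact_force: [0.4, -0.8, 0.7]
grip_width: 0.0859
grasp_force: 0.0
```

Call:
{"fn": "move_arm", "kwargs": {"rows": [[0, 0, 0, 0, 0, 0], [0, 0, 0, 0, 0, 0], [0, 0, 0, 0, 0, 0], [0, 0, 0, 0, 0, 0], [0, 0, 0, 0, 0, 0], [0, 0, 0, 0, 0, 0], [0, 0, 0, 0, 0, 0]], "fingers": 1.8, "newtons": 40}}

```text
time: 4.02
eef_pos: [0.6395, 0.1283, 0.0545]
ee_rot: [179.9, 0.0, 127.7]
contact_force: [-1.6, -0.1, 6.5]
grip_width: 0.0233
grasp_force: 40.2
```

Call:
{"fn": "move_arm", "kwargs": {"rows": [[0, 0, -3, 0, 0, 0], [0, 0, -7, 0, 0, 0], [0, 0, -10, 0, 0, 0], [0, 0, -10, 0, 0, 0]]}}

```text
time: 4.35
eef_pos: [0.6425, 0.1289, 0.1603]
ee_rot: [179.5, 0.3, 127.7]
contact_force: [0.8, 0.1, -0.3]
grip_width: 0.0234
grasp_force: 39.4
```

```bash
python3 - <<'E'
from h import *
s=sense();print(s['time'],s['eef_pos'],s['ee_rot'],s['grip_width'],s['grasp_force'],s['q'])
print(go(.606,-.289,.15,84),go(.606,-.289,.043,84))
E
```

```text
4.35 [0.64253868 0.12890192 0.16026705] [179.48734088   0.25572834 127.68749248] 0.023428918064162262 39.42247688770294 [ 1.12127562e+01  2.81778576e+01  9.46044574e+01 -4.29128052e-04
  5.66447849e+01 -2.64756462e+01]
(array([-30.83, -28.45,   0.91]), array([ 0.59,  0.05, 43.69])) (array([-30.78, -28.55,  11.61]), array([ 0.59,  0.05, 43.69]))
```

Call:
{"fn": "move_arm", "kwargs": {"rows": [[-31, -28.1, 0, 0, 0, 43.7], [-31, -28.1, 0, 0, 0, 43.7], [-31, -28.1, 0, 0, 0, 43.7], [-31, -28.1, 0, 0, 0, 43.7], [-31, -28.1, 0, 0, 0, 43.7], [-31, -28.1, 0, 0, 0, 43.7], [-31, -28.1, 0, 0, 0, 43.7], [-31, -28.1, 0, 0, 0, 43.7], [-31, -28.1, 0, 0, 0, 43.7], [-31, -28.1, 0, 0, 0, 43.7], [-31, -28.1, 0, 0, 0, 43.7], [-31, -28.1, 0, 0, 0, 43.7]]}}

```text
time: 5.35
eef_pos: [0.6053, -0.2914, 0.1529]
ee_rot: [-180.0, 0.0, 83.8]
contact_force: [0.1, 0.6, -0.2]
grip_width: 0.0236
grasp_force: 39.5
```

```bash
python3 - <<'E'
from h import *
s=sense();print(s['time'],s['eef_pos'],s['ee_rot'],s['grip_width'],s['grasp_force'])
c=read_camera("wrist");cv2.imwrite("pics/w3.png",c["image"])
E
```

```text
5.35 [ 0.60533793 -0.29137018  0.15288619] [-1.79995018e+02  7.33603123e-03  8.37784014e+01] 0.02361724344696928 39.50441658496857
```

View pics/w3.png

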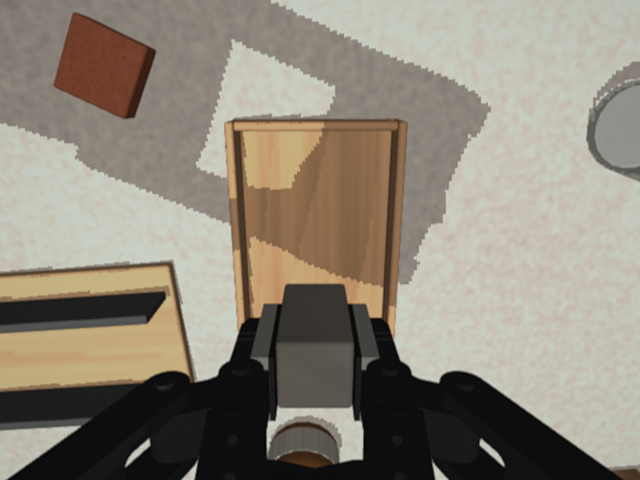

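Prop held over the tray (tray spans cols 228-407); lower and release, then rise for a survey of stand and tile.

Call:
{"fn": "move_arm", "kwargs": {"rows": [[0, 0.1, 4, 0, 0, 0], [0, 0.1, 8, 0, 0, 0], [0, 0.1, 10, 0, 0, 0], [0, 0.1, 10.6, 0, 0, 0], [0, 0.1, 10.8, 0, 0, 0], [0, 0.1, 10.8, 0, 0, 0]]}}

```text
time: 5.9
eef_pos: [0.6072, -0.2873, 0.0452]
ee_rot: [-180.0, -0.0, 84.1]
contact_force: [-0.4, 0.3, -1.3]
grip_width: 0.0235
grasp_force: 39.6
```

Call:
{"fn": "move_arm", "kwargs": {"rows": [[0, 0, 0, 0, 0, 0], [0, 0, 0, 0, 0, 0], [0, 0, 0, 0, 0, 0], [0, 0, 0, 0, 0, 0]], "fingers": 4.4}}

```text
time: 6.23
eef_pos: [0.6074, -0.289, 0.0459]
ee_rot: [179.9, 0.0, 84.0]
contact_force: [-0.6, 0.4, -0.1]
grip_width: 0.0445
grasp_force: 0.0
```

Call:
{"fn": "move_arm", "kwargs": {"rows": [[0, 0, -4, 0, 0, 0], [0, 0, -8, 0, 0, 0], [0, 0, -12, 0, 0, 0], [4, -10, -16, 0, 0, 0], [4, -10, -20, 0, 0, 0], [4, -10, -20, 0, 0, 0], [4, -10, -20, 0, 0, 0], [4, -10, -20, 0, 0, 0]], "fingers": 8}}

```text
time: 6.9
eef_pos: [0.5115, -0.2386, 0.2484]
ee_rot: [179.8, 0.1, 84.0]
contact_force: [0.4, -0.7, -1.1]
grip_width: 0.0796
grasp_force: 0.0
```

```bash
python3 - <<'E'
from h import *
s=sense();print(s['time'],s['eef_pos'],s['ee_rot'],s['grip_width'],s['grasp_force'])
c=read_camera("wrist");cv2.imwrite("pics/w4.png",c["image"])
for b in blobs(red(c["image"])):
    r=cv2.minAreaRect(onto(c,b[:,0],0.016).astype(np.float32));print(np.round(r[0],4),np.round(r[1],4),round(r[2],1),np.round(b[:,0].mean(0)))
E
```

```text
6.9 [ 0.51149163 -0.23863226  0.2483963 ] [1.79751415e+02 8.48986504e-02 8.39864207e+01] 0.07961639812752858 0.0
[ 0.5708 -0.4738] [0.0481 0.025 ] 25.0 [398. 422.]
[ 0.4978 -0.1817] [0.041  0.0408] 58.3 [289. 131.]
[ 0.6414 -0.1066] [0.0372 0.0047] 9.0 [471.   6.]
[ 0.4543 -0.0968] [0.0406 0.0431] 47.3 [216.  24.]
```

View pics/w4.png

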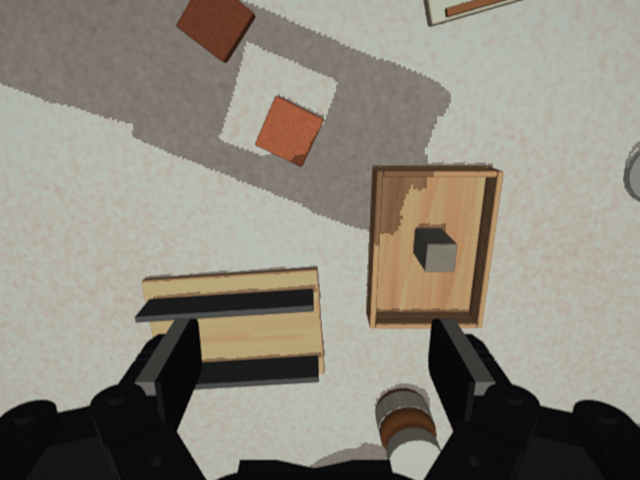

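The prop stands inside the tray at (437,250). The tile at (289,131) is clean: (0.4978,-0.1817), yaw 58.3°. Stand and rails are visible too. Going above the tile.

Call:
{"fn": "move_arm", "kwargs": {"rows": [[5.5, -2.0, 8, 0, 0, 25.7], [5.5, -2.0, 14.6, 0, 0, 25.7], [5.5, -2.0, 14.6, 0, 0, 25.7], [5.5, -2.0, 14.6, 0, 0, 25.7], [5.5, -2.0, 14.6, 0, 0, 25.7], [5.5, -2.0, 14.6, 0, 0, 25.7], [5.5, -2.0, 14.6, 0, 0, 25.7], [5.5, -2.0, 14.6, 0, 0, 25.7], [5.5, -2.0, 14.6, 0, 0, 25.7], [5.5, -2.0, 14.6, 0, 0, 25.7]], "fingers": 6.8}}

```text
time: 7.78
eef_pos: [0.4988, -0.1829, 0.1008]
ee_rot: [179.8, -0.0, 58.3]
contact_force: [-0.6, 0.1, -0.4]
grip_width: 0.068
grasp_force: 0.0
```

```bash
cat >> h.py <<'E'
def st():
    s=sense();print("t",round(s['time'],2),np.round(s['eef_pos'],4),np.round(s['ee_rot'],1),"grip",round(s['grip_width'],4),round(s['grasp_force'],1),"F",np.round(s['contact_force'],1))
E
python3 - <<'E'
from h import *
st();c=read_camera("wrist")
for b in blobs(red(c["image"])):
    r=cv2.minAreaRect(onto(c,b[:,0],0.016).astype(np.float32));print(np.round(r[0],4),np.round(r[1],4),round(r[2],1),np.round(b[:,0].mean(0)))
print(go(.4978,-.1817,.028,58.3))
E
```

```text
t 7.78 [ 0.4988 -0.1829  0.1008] [179.8  -0.   58.3] grip 0.068 0.0 F [-0.6  0.1 -0.4]
[ 0.4985 -0.1803] [0.044  0.0411] 58.2 [312. 260.]
[ 0.455  -0.0965] [0.0422 0.0445] 47.3 [139. 164.]
(array([ 0.04, -0.13,  7.26]), array([ 0.14, -0.03, -0.  ]))
```

Call:
{"fn": "move_arm", "kwargs": {"rows": [[0, -0.1, 4, 0, 0, 0], [0, -0.1, 6.5, 0, 0, 0], [0, -0.1, 7.3, 0, 0, 0], [0, -0.1, 7.3, 0, 0, 0], [0, -0.1, 7.3, 0, 0, 0], [0, -0.1, 7.3, 0, 0, 0]]}}

```text
time: 8.33
eef_pos: [0.4979, -0.1819, 0.0277]
ee_rot: [179.9, -0.0, 58.3]
contact_force: [-0.9, -0.2, -0.1]
grip_width: 0.0681
grasp_force: 0.0
```

Call:
{"fn": "move_arm", "kwargs": {"rows": [[0, 0, 0, 0, 0, 0], [0, 0, 0, 0, 0, 0], [0, 0, 0, 0, 0, 0], [0, 0, 0, 0, 0, 0], [0, 0, 0, 0, 0, 0], [0, 0, 0, 0, 0, 0]], "fingers": 3.6}}

```text
time: 8.83
eef_pos: [0.4976, -0.1818, 0.0277]
ee_rot: [179.9, -0.0, 58.3]
contact_force: [-1.2, 0.7, 8.8]
grip_width: 0.0407
grasp_force: 40.3
```

Call:
{"fn": "move_arm", "kwargs": {"rows": [[0, 0, -3, 0, 0, 0], [0, 0, -7, 0, 0, 0], [17.4, 7.3, -7, 0, 0, -40.7], [17.4, 7.3, -7, 0, 0, -40.7], [17.4, 7.3, -7, 0, 0, -40.7], [17.4, 7.3, -7, 0, 0, -40.7], [17.4, 7.3, -7, 0, 0, -40.7], [17.4, 7.3, -7, 0, 0, -40.7], [17.4, 7.3, -7, 0, 0, -40.7], [17.4, 7.3, -7, 0, 0, -40.7], [17.4, 7.3, -7, 0, 0, -40.7], [17.4, 7.3, -7, 0, 0, -40.7]]}}

```text
time: 9.83
eef_pos: [0.6497, -0.0725, 0.0965]
ee_rot: [-180.0, -0.0, 98.8]
contact_force: [-0.2, -0.5, 0.4]
grip_width: 0.0408
grasp_force: 41.5
```

```bash
python3 - <<'E'
from h import *
st();print(go(.6512,-.0723,.043,99));c=read_camera("wrist");cv2.imwrite("pics/w5.png",c["image"])
E
```

```text
t 9.83 [ 0.6497 -0.0725  0.0965] [-180.    -0.    98.8] grip 0.0408 41.5 F [-0.2 -0.5  0.4]
(array([-0.  ,  0.15,  5.35]), array([-0.02, -0.  , -0.18]))
```

View pics/w5.png

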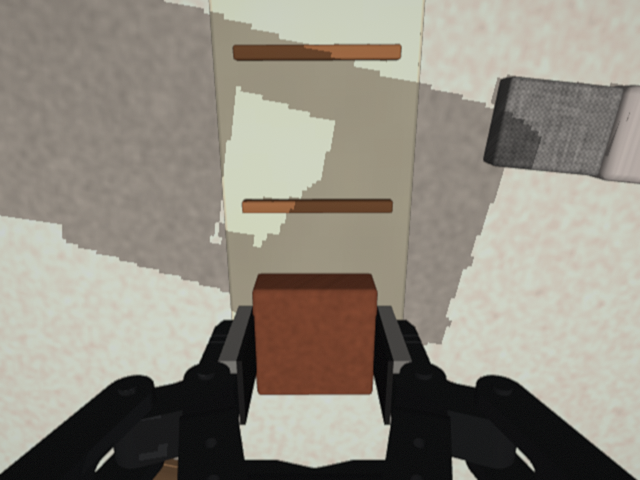

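The tile is held square, parallel to the ribs. Lower, release, then hover over the next tile.

Call:
{"fn": "move_arm", "kwargs": {"rows": [[0, 0, 0, 0, 0, -0.2], [0, 0, 3, 0, 0, -0.2], [0, 0, 4.5, 0, 0, -0.2], [0, 0, 5.2, 0, 0, -0.2], [0, 0, 5.4, 0, 0, -0.2], [0, 0, 5.4, 0, 0, -0.2], [0, 0, 5.4, 0, 0, -0.2]]}}

```text
time: 10.47
eef_pos: [0.6505, -0.0721, 0.0427]
ee_rot: [180.0, 0.0, 99.1]
contact_force: [-1.1, -0.3, -0.8]
grip_width: 0.0415
grasp_force: 25.1
```

Call:
{"fn": "move_arm", "kwargs": {"rows": [[0, 0, 0, 0, 0, 0], [0, 0, 0, 0, 0, 0], [0, 0, 0, 0, 0, 0], [0, 0, 0, 0, 0, 0]], "fingers": 6.8}}

```text
time: 10.8
eef_pos: [0.6505, -0.0719, 0.0425]
ee_rot: [180.0, 0.0, 99.2]
contact_force: [0.8, -0.3, -0.6]
grip_width: 0.0685
grasp_force: 0.0
```

Call:
{"fn": "move_arm", "kwargs": {"rows": [[0, 0, -3, 0, 0, 0], [0, 0, -6, 0, 0, 0], [0.7, -19.8, -6, 0, 0, 51.7], [0.7, -19.8, -6, 0, 0, 51.7], [0.7, -19.8, -6, 0, 0, 51.7], [0.7, -19.8, -6, 0, 0, 51.7], [0.7, -19.8, -6, 0, 0, 51.7], [0.7, -19.8, -6, 0, 0, 51.7], [0.7, -19.8, -6, 0, 0, 51.7], [0.7, -19.8, -6, 0, 0, 51.7], [0.7, -19.8, -6, 0, 0, 51.7], [0.7, -19.8, -6, 0, 0, 51.7]]}}

```text
time: 11.8
eef_pos: [0.454, -0.0966, 0.1025]
ee_rot: [180.0, -0.0, 47.6]
contact_force: [0.3, -0.1, 0.8]
grip_width: 0.068
grasp_force: 0.0
```

```bash
python3 - <<'E'
from h import *
st();c=read_camera("wrist");c=read_camera("wrist");st()
for b in blobs(red(c["image"])):
    r=cv2.minAreaRect(onto(c,b[:,0],0.016).astype(np.float32));print(np.round(r[0],4),np.round(r[1],4),round(r[2],1),np.round(b[:,0].mean(0)))
print(go(.4547,-.0966,.028,47.3))
E
```

```text
t 11.8 [ 0.454  -0.0966  0.1025] [180.   -0.   47.6] grip 0.068 0.0 F [ 0.3 -0.1  0.8]
t 11.9 [ 0.4539 -0.0965  0.1023] [180.   -0.   47.6] grip 0.0684 0.0 F [-0.2  0.3  0.6]
[ 0.4544 -0.0948] [0.0438 0.0413] 47.5 [314. 260.]
[ 0.6286 -0.1111] [0.0086 0.0054] 9.3 [634.  34.]
(array([0.05, 0.06, 7.43]), array([ 0.  , -0.  ,  0.28]))
```

Call:
{"fn": "move_arm", "kwargs": {"rows": [[0.05, 0, 4, 0, 0, 0], [0.05, 0, 6.5, 0, 0, 0], [0.05, 0, 7.4, 0, 0, 0], [0.05, 0, 7.4, 0, 0, 0], [0.05, 0, 7.4, 0, 0, 0], [0.05, 0, 7.4, 0, 0, 0]]}}

```text
time: 12.4
eef_pos: [0.4549, -0.0963, 0.0292]
ee_rot: [179.9, -0.0, 47.5]
contact_force: [-0.4, 0.3, -0.4]
grip_width: 0.0683
grasp_force: 0.0
```

Call:
{"fn": "move_arm", "kwargs": {"rows": [[0, 0, 0, 0, 0, 0], [0, 0, 0, 0, 0, 0], [0, 0, 0, 0, 0, 0], [0, 0, 0, 0, 0, 0], [0, 0, 0, 0, 0, 0], [0, 0, 0, 0, 0, 0]], "fingers": 3.6}}

```text
time: 12.9
eef_pos: [0.4549, -0.0964, 0.0296]
ee_rot: [179.9, -0.1, 47.5]
contact_force: [-1.3, 1.0, 10.4]
grip_width: 0.0409
grasp_force: 39.6
```

Call:
{"fn": "move_arm", "kwargs": {"rows": [[0, 0, -3, 0, 0, 0], [0, 0, -7, 0, 0, 0], [19.2, 7.8, -7, 0, 0, -51.5], [19.2, 7.8, -7, 0, 0, -51.5], [19.2, 7.8, -7, 0, 0, -51.5], [19.2, 7.8, -7, 0, 0, -51.5], [19.2, 7.8, -7, 0, 0, -51.5], [19.2, 7.8, -7, 0, 0, -51.5], [19.2, 7.8, -7, 0, 0, -51.5], [19.2, 7.8, -7, 0, 0, -51.5], [19.2, 7.8, -7, 0, 0, -51.5], [19.2, 7.8, -7, 0, 0, -51.5]]}}

```text
time: 13.9
eef_pos: [0.641, -0.0076, 0.0986]
ee_rot: [180.0, 0.0, 98.8]
contact_force: [0.6, -0.1, -0.5]
grip_width: 0.0404
grasp_force: 42.0
```

```bash
python3 - <<'E'
from h import *
st();c=read_camera("wrist");c=read_camera("wrist");st();print(go(.6409,-.0071,.0427,99))
h=red(c["image"])
for b in blobs(h,500): r=cv2.minAreaRect(b);print(r)
E
```

```text
t 13.9 [ 0.641  -0.0076  0.0986] [180.    0.   98.8] grip 0.0404 42.0 F [ 0.6 -0.1 -0.5]
t 14.0 [ 0.6411 -0.0076  0.0986] [180.    0.   98.8] grip 0.0408 42.0 F [-0.2 -0.2 -0.5]
(array([ 0.06, -0.01,  5.59]), array([ 0.01,  0.  , -0.19]))
((314.5, 354.5), (161.0, 121.0), 90.0)
((313.0, 203.5), (11.0, 146.0), 90.0)
((312.0, 51.5), (13.0, 164.0), 90.0)
```

Call:
{"fn": "move_arm", "kwargs": {"rows": [[0.05, 0, 0, 0, 0, -0.2], [0.05, 0, 3, 0, 0, -0.2], [0.05, 0, 4.5, 0, 0, -0.2], [0.05, 0, 5.2, 0, 0, -0.2], [0.05, 0, 5.4, 0, 0, -0.2], [0.05, 0, 5.4, 0, 0, -0.2], [0.05, 0, 5.4, 0, 0, -0.2]]}}

```text
time: 14.58
eef_pos: [0.6415, -0.007, 0.0448]
ee_rot: [180.0, 0.0, 99.1]
contact_force: [-0.5, -0.6, 0.0]
grip_width: 0.0407
grasp_force: 43.0
```

Call:
{"fn": "move_arm", "kwargs": {"rows": [[0, 0, 0, 0, 0, 0], [0, 0, 0, 0, 0, 0], [0, 0, 0, 0, 0, 0], [0, 0, 0, 0, 0, 0]], "fingers": 6.8}}

```text
time: 14.92
eef_pos: [0.6415, -0.0069, 0.0445]
ee_rot: [180.0, 0.0, 99.2]
contact_force: [0.5, -0.1, 0.0]
grip_width: 0.068
grasp_force: 0.0
```

Call:
{"fn": "move_arm", "kwargs": {"rows": [[0, 0, -3, 0, 0, 0], [0, 0, -6, 0, 0, 0], [22.2, -12, -9, 0, 0, -45.3], [22.2, -12, -9, 0, 0, -45.3], [22.2, -12, -9, 0, 0, -45.3], [22.2, -12, -9, 0, 0, -45.3], [22.2, -12, -9, 0, 0, -45.3], [22.2, -12, -9, 0, 0, -45.3], [22.2, -12, -9, 0, 0, -45.3], [22.2, -12, -9, 0, 0, -45.3], [22.2, -12, -9, 0, 0, -45.3], [22.2, -12, -9, 0, 0, -45.3]]}}

```text
time: 15.92
eef_pos: [0.4881, 0.1926, 0.1343]
ee_rot: [180.0, 0.0, 144.4]
contact_force: [-0.5, -0.4, 0.8]
grip_width: 0.0682
grasp_force: 0.0
```

```bash
python3 - <<'E'
from h import *
st();c=read_camera("wrist");c=read_camera("wrist");st()
for b in blobs(red(c["image"])):
    r=cv2.minAreaRect(onto(c,b[:,0],0.016).astype(np.float32));print(np.round(r[0],4),np.round(r[1],4),round(r[2],1),np.round(b[:,0].mean(0)))
E
```

```text
t 15.92 [0.4881 0.1926 0.1343] [180.    0.  144.4] grip 0.0682 0.0 F [-0.5 -0.4  0.8]
t 16.02 [0.4881 0.1922 0.1341] [-180.     0.   144.3] grip 0.0682 0.0 F [-0.1 -0.4 -0.5]
[0.6185 0.1546] [0.0707 0.0056] 9.0 [380. 423.]
[0.4859 0.1939] [0.041  0.0434] 54.3 [314. 239.]
[0.6079 0.2945] [0.0428 0.189 ] 83.5 [563. 283.]
```

Call:
{"fn": "move_arm", "kwargs": {"rows": [[0.1, 0, 4, 0, 0, 0], [0.1, 0, 8, 0, 0, 0], [0.1, 0, 10, 0, 0, 0], [0.1, 0, 10.6, 0, 0, 0], [0.1, 0, 10.6, 0, 0, 0], [0.1, 0, 10.6, 0, 0, 0], [0.1, 0, 10.6, 0, 0, 0]]}}

```text
time: 16.6
eef_pos: [0.4879, 0.1938, 0.0296]
ee_rot: [179.9, 0.1, 144.4]
contact_force: [-0.5, -0.6, 0.8]
grip_width: 0.0679
grasp_force: 0.0
```

Call:
{"fn": "move_arm", "kwargs": {"rows": [[0, 0, 0, 0, 0, 0], [0, 0, 0, 0, 0, 0], [0, 0, 0, 0, 0, 0], [0, 0, 0, 0, 0, 0], [0, 0, 0, 0, 0, 0], [0, 0, 0, 0, 0, 0]], "fingers": 3.6}}

```text
time: 17.1
eef_pos: [0.4874, 0.194, 0.0297]
ee_rot: [179.9, 0.1, 144.5]
contact_force: [-0.6, -2.0, 9.0]
grip_width: 0.0407
grasp_force: 40.1
```

Call:
{"fn": "move_arm", "kwargs": {"rows": [[0, 0, -3, 0, 0, 0], [0, 0, -7, 0, 0, 0], [-14.8, 2.1, -7, 0, 0, 45.3], [-14.8, 2.1, -7, 0, 0, 45.3], [-14.8, 2.1, -7, 0, 0, 45.3], [-14.8, 2.1, -7, 0, 0, 45.3], [-14.8, 2.1, -7, 0, 0, 45.3], [-14.8, 2.1, -7, 0, 0, 45.3], [-14.8, 2.1, -7, 0, 0, 45.3], [-14.8, 2.1, -7, 0, 0, 45.3], [-14.8, 2.1, -7, 0, 0, 45.3], [-14.8, 2.1, -7, 0, 0, 45.3]]}}

```text
time: 18.1
eef_pos: [0.6192, 0.1249, 0.0987]
ee_rot: [180.0, 0.0, 99.3]
contact_force: [-0.8, 0.2, -0.3]
grip_width: 0.041
grasp_force: 41.6
```

```bash
python3 - <<'E'
from h import *
st();c=read_camera("wrist");c=read_camera("wrist");st();print(go(.6202,.1233,.0437,99))
h=red(c["image"])
for b in blobs(h,500): r=cv2.minAreaRect(b);print(r)
E
```

```text
t 18.1 [0.6192 0.1249 0.0987] [180.    0.   99.3] grip 0.041 41.6 F [-0.8  0.2 -0.3]
t 18.2 [0.6192 0.125  0.0985] [180.   -0.   99.3] grip 0.0408 41.6 F [ 0.2 -0.5 -0.6]
(array([-0.18,  0.07,  5.48]), array([ 0.02, -0.  ,  0.27]))
((316.0, 458.5), (17.0, 70.0), 90.0)
((314.5, 331.5), (117.0, 121.0), 90.0)
((315.0, 208.5), (11.0, 146.0), 90.0)
```

Call:
{"fn": "move_arm", "kwargs": {"rows": [[-0.2, 0.1, 0, 0, 0, 0.3], [-0.2, 0.1, 3, 0, 0, 0.3], [-0.2, 0.1, 4.5, 0, 0, 0.3], [-0.2, 0.1, 5.2, 0, 0, 0.3], [-0.2, 0.1, 5.4, 0, 0, 0.3], [-0.2, 0.1, 5.4, 0, 0, 0.3], [-0.2, 0.1, 5.4, 0, 0, 0.3]]}}

```text
time: 18.78
eef_pos: [0.6209, 0.123, 0.0447]
ee_rot: [180.0, 0.0, 98.9]
contact_force: [-0.6, -0.3, -0.3]
grip_width: 0.0406
grasp_force: 43.1
```

Call:
{"fn": "move_arm", "kwargs": {"rows": [[0, 0, 0, 0, 0, 0], [0, 0, 0, 0, 0, 0], [0, 0, 0, 0, 0, 0], [0, 0, 0, 0, 0, 0]], "fingers": 6.8}}

```text
time: 19.12
eef_pos: [0.6207, 0.123, 0.0444]
ee_rot: [180.0, -0.0, 98.9]
contact_force: [-0.1, -0.7, 0.6]
grip_width: 0.0681
grasp_force: 0.0
```

Call:
{"fn": "move_arm", "kwargs": {"rows": [[0, 0, -3, 0, 0, 0], [0, 0, -7, 0, 0, 0], [20.7, 1.3, -18, 0, 0, 0], [20.7, 1.3, -18, 0, 0, 0], [20.7, 1.3, -18, 0, 0, 0], [20.7, 1.3, -18, 0, 0, 0], [20.7, 1.3, -18, 0, 0, 0], [20.7, 1.3, -18, 0, 0, 0], [20.7, 1.3, -18, 0, 0, 0], [20.7, 1.3, -18, 0, 0, 0]], "fingers": 4.5}}

```text
time: 19.95
eef_pos: [0.6013, 0.331, 0.225]
ee_rot: [179.9, -0.0, 99.0]
contact_force: [0.1, -0.2, 0.0]
grip_width: 0.045
grasp_force: 0.0
```

```bash
python3 - <<'E'
from h import *
st();c=read_camera("wrist");c=read_camera("wrist");st();cv2.imwrite("pics/w6.png",c["image"])
for b in blobs(red(c["image"])):
  for z in (.018,.031):
    r=cv2.minAreaRect(onto(c,b[:,0],z).astype(np.float32));print(z,np.round(r[0],4),np.round(r[1],4),round(r[2],1),np.round(b[:,0].mean(0)))
E
```

```text
t 19.95 [0.6013 0.331  0.225 ] [179.9  -0.   99. ] grip 0.045 0.0 F [ 0.1 -0.2  0. ]
t 20.05 [0.601  0.3286 0.2234] [-1.799e+02  1.000e-01  9.890e+01] grip 0.045 0.0 F [-0.6 -0.6 -0.7]
0.018 [0.6154 0.1134] [0.0564 0.0567] 8.9 [296. 435.]
0.031 [0.6144 0.1253] [0.0541 0.0544] 8.9 [296. 435.]
0.018 [0.6034 0.1529] [0.0454 0.0054] 8.9 [285. 395.]
0.031 [0.6028 0.1632] [0.0435 0.0052] 8.9 [285. 395.]
0.018 [0.6086 0.2974] [0.0422 0.1814] 83.5 [315. 244.]
0.031 [0.6078 0.3019] [0.0405 0.1741] 83.5 [315. 244.]
```

View pics/w6.png

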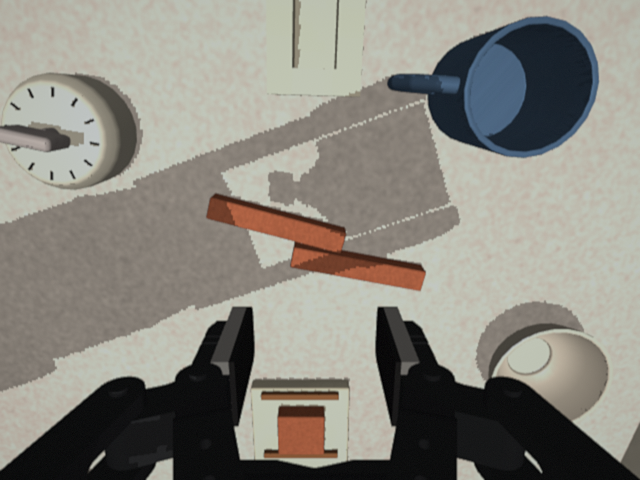

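The view shows the two bars nearly touching: one runs (212,200)–(345,235), the other (292,245)–(425,275). All tiles seem in place at the bottom. I'll put the camera straight above the bars to remove side faces.

Call:
{"fn": "move_arm", "kwargs": {"rows": [[-10.5, 0, 4, 0, 0, 0], [-10.5, 0, 4, 0, 0, 0], [-10.5, 0, 4, 0, 0, 0], [-10.5, 0, 4, 0, 0, 0], [-10.5, 0, 4, 0, 0, 0], [-10.5, 0, 4, 0, 0, 0]]}}

```text
time: 20.55
eef_pos: [0.6177, 0.225, 0.184]
ee_rot: [-180.0, -0.0, 98.8]
contact_force: [-0.4, 1.3, 0.6]
grip_width: 0.0449
grasp_force: 0.0
```

```bash
python3 - <<'E'
from h import *
st();c=read_camera("wrist");c=read_camera("wrist");st();cv2.imwrite("pics/w7.png",c["image"])
m=red(c["image"])
b=max(blobs(m),key=lambda b:-np.linalg.norm(onto(c,b[:,0].mean(0),.018)-[.608,.3]))
print(c["world_from_camera"][:3,3])
k=np.zeros_like(m);cv2.drawContours(k,[b],-1,255,-1);k&=m
v,u=np.nonzero(k);w=onto(c,np.c_[u,v],.018)
a=np.radians(-6.5);d=w-[.608,.297]
# bar length roughly along x? print profile in frame rotated
r=cv2.minAreaRect(w.astype(np.float32));print(r)
a=np.radians(-6.5);U=d@[np.cos(a),np.sin(a)];V=d@[-np.sin(a),np.cos(a)]
for lo in np.arange(-.1,.1,.006):
    q=V[(U>=lo)&(U<lo+.006)]
    if len(q)>3:
        h,e=np.histogram(q,np.arange(-.03,.031,.002));print(round(lo+.003,3),len(q),np.round([q.min(),q.max()],4))
s=k[:, :];x0,y0,ww,hh=cv2.boundingRect(b);cv2.imwrite("pics/crop7.png",cv2.resize(c["image"][max(y0-10,0):y0+hh+10,x0-10:x0+ww+10],None,fx=3,fy=3));print(x0,y0,ww,hh)
E
```

```text
t 20.55 [0.6177 0.225  0.184 ] [-180.    -0.    98.8] grip 0.0449 0.0 F [-0.4  1.3  0.6]
t 20.65 [0.6178 0.2263 0.1846] [180.   -0.   98.9] grip 0.045 0.0 F [ 0.5 -0.1  0. ]
[0.60527616 0.30615701 0.30344321]
((0.5735597610473633, 0.31079810857772827), (0.016863767057657242, 0.1086292564868927), 83.49864196777344)
-0.091 101 [0.0016 0.0179]
-0.085 283 [0.0015 0.018 ]
-0.079 286 [0.0015 0.018 ]
-0.073 285 [0.0015 0.0182]
-0.067 284 [0.0015 0.0182]
-0.061 279 [0.0015 0.0181]
-0.055 280 [0.0016 0.0182]
-0.049 276 [0.0016 0.018 ]
-0.043 275 [0.0016 0.018 ]
-0.037 276 [0.0016 0.0182]
-0.031 271 [0.0016 0.018 ]
-0.025 270 [0.0015 0.0181]
-0.019 271 [0.0016 0.0182]
-0.013 263 [0.0016 0.018 ]
-0.007 271 [0.0014 0.0181]
-0.001 267 [0.0015 0.0182]
0.005 262 [0.0015 0.018 ]
0.011 266 [0.0015 0.0182]
0.017 200 [0.0015 0.0181]
177 43 176 76
```

View pics/crop7.png

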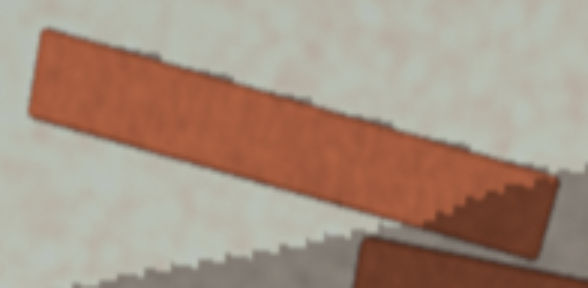

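The left bar (P) is clean: centre (0.5736,0.3108), yaw −6.5°, with a small gap to the other bar. I'll grip it 12 mm toward its free end.

Call:
{"fn": "move_arm", "kwargs": {"rows": [[9.4, -4.2, 8.4, 0, 0, -74.6], [9.4, -4.2, 8.4, 0, 0, -74.6], [9.4, -4.2, 8.4, 0, 0, -74.6], [9.4, -4.2, 8.4, 0, 0, -74.6], [9.4, -4.2, 8.4, 0, 0, -74.6], [9.4, -4.2, 8.4, 0, 0, -74.6], [9.4, -4.2, 8.4, 0, 0, -74.6], [9.4, -4.2, 8.4, 0, 0, -74.6], [9.4, -4.2, 8.4, 0, 0, -74.6], [9.4, -4.2, 8.4, 0, 0, -74.6], [9.4, -4.2, 8.4, 0, 0, -74.6], [9.4, -4.2, 8.4, 0, 0, -74.6]]}}

```text
time: 21.65
eef_pos: [0.5615, 0.3134, 0.1007]
ee_rot: [180.0, 0.0, 173.7]
contact_force: [-1.0, 0.4, -0.2]
grip_width: 0.0452
grasp_force: 0.0
```

```bash
python3 - <<'E'
from h import *
st();c=read_camera("wrist");c=read_camera("wrist");st()
for b in blobs(red(c["image"])):
    r=cv2.minAreaRect(onto(c,b[:,0],.018).astype(np.float32));print(np.round(r[0],4),np.round(r[1],4),round(r[2],1),np.round(b[:,0].mean(0)))
print(go(.5617,.3122,.028,173.5))
E
```

```text
t 21.65 [0.5615 0.3134 0.1007] [180.    0.  173.7] grip 0.0452 0.0 F [-1.   0.4 -0.2]
t 21.75 [0.5615 0.313  0.1005] [180.    0.  173.4] grip 0.0449 0.0 F [ 0.3 -0.4  0.2]
[0.6276 0.1378] [0.0218 0.0574] 70.4 [ 12. 405.]
[0.6045 0.1516] [0.0471 0.006 ] 9.0 [ 31. 372.]
[0.6343 0.2849] [0.019  0.1045] 87.8 [278. 385.]
[0.5727 0.3107] [0.0171 0.1114] 83.5 [311. 278.]
(array([-0.02, -0.08,  7.25]), array([ 0.02,  0.02, -0.09]))
```

Call:
{"fn": "move_arm", "kwargs": {"rows": [[0, -0.1, 4, 0, 0, 0], [0, -0.1, 6.5, 0, 0, 0], [0, -0.1, 7.2, 0, 0, 0], [0, -0.1, 7.2, 0, 0, 0], [0, -0.1, 7.2, 0, 0, 0], [0, -0.1, 7.2, 0, 0, 0]]}}

```text
time: 22.25
eef_pos: [0.5626, 0.3119, 0.0299]
ee_rot: [179.9, 0.1, 173.5]
contact_force: [-0.4, -0.4, 0.8]
grip_width: 0.0449
grasp_force: 0.0
```

Call:
{"fn": "move_arm", "kwargs": {"rows": [[0, 0, 0, 0, 0, 0], [0, 0, 0, 0, 0, 0], [0, 0, 0, 0, 0, 0], [0, 0, 0, 0, 0, 0], [0, 0, 0, 0, 0, 0], [0, 0, 0, 0, 0, 0]], "fingers": 1.2}}

```text
time: 22.75
eef_pos: [0.5624, 0.3116, 0.0298]
ee_rot: [179.9, 0.1, 173.5]
contact_force: [-0.6, -0.7, 6.5]
grip_width: 0.017
grasp_force: 40.3
```

Call:
{"fn": "move_arm", "kwargs": {"rows": [[0, 0, -4, 0, 0, 0], [0, 0, -8, 0, 0, 0], [0, 0, -12, 0, 0, 6], [2, -36.7, -17, 0, 0, 83.4], [2, -36.7, -17, 0, 0, 83.4], [2, -36.7, -17, 0, 0, 83.4], [2, -36.7, -17, 0, 0, 83.4], [2, -36.7, -17, 0, 0, 83.4], [2, -36.7, -17, 0, 0, 83.4], [2, -36.7, -17, 0, 0, 83.4], [2, -36.7, -17, 0, 0, 83.4], [2, -36.7, -17, 0, 0, 83.4]]}}

```text
time: 23.75
eef_pos: [0.4993, -0.0533, 0.1993]
ee_rot: [179.9, 0.0, 102.7]
contact_force: [1.5, 0.0, -0.6]
grip_width: 0.0168
grasp_force: 39.5
```

```bash
python3 - <<'E'
from h import *
st();print(go(.43,-.43,.2,90))
E
```

```text
t 23.75 [ 0.4993 -0.0533  0.1993] [179.9   0.  102.7] grip 0.0168 39.5 F [ 1.5  0.  -0.6]
(array([-35.23, -15.02,  -0.06]), array([ 0.07,  0.03, 12.66]))
```

Call:
{"fn": "move_arm", "kwargs": {"rows": [[-35.2, -15, 0, 0, 0, 12.7], [-35.2, -15, 0, 0, 0, 12.7], [-35.2, -15, 0, 0, 0, 12.7], [-35.2, -15, 0, 0, 0, 12.7], [-35.2, -15, 0, 0, 0, 12.7], [-35.2, -15, 0, 0, 0, 12.7], [-35.2, -15, 0, 0, 0, 12.7], [-35.2, -15, 0, 0, 0, 12.7], [-35.2, -15, 0, 0, 0, 12.7], [-35.2, -15, 0, 0, 0, 12.7], [-35.2, -15, 0, 0, 0, 12.7], [-35.2, -15, 0, 0, 0, 12.7]]}}

```text
time: 24.75
eef_pos: [0.4328, -0.4277, 0.1983]
ee_rot: [-180.0, -0.0, 90.2]
contact_force: [0.7, 0.2, -0.8]
grip_width: 0.0169
grasp_force: 39.5
```

```bash
python3 - <<'E'
from h import *
st();c=read_camera("wrist");c=read_camera("wrist");st();cv2.imwrite("pics/w8.png",c["image"]);np.save("w8.npy",c["world_from_camera"])
g=cv2.cvtColor(c["image"],cv2.COLOR_BGR2GRAY);m=cv2.inRange(g,0,75);m[300:]=0
for b in blobs(m,300):
    print(cv2.minAreaRect(b),[(np.round(r[0],4),np.round(r[1],4),round(r[2],1)) for r in [cv2.minAreaRect(onto(c,b[:,0],.045).astype(np.float32))]])
E
```

```text
t 24.75 [ 0.4328 -0.4277  0.1983] [-180.    -0.    90.2] grip 0.0169 39.5 F [ 0.7  0.2 -0.8]
t 24.85 [ 0.4334 -0.4265  0.1983] [-180.    -0.    90.4] grip 0.0172 39.5 F [ 0.2  0.1 -0.1]
((510.6909484863281, 268.6627197265625), (42.80209732055664, 79.8755111694336), 62.241458892822266) [(array([ 0.5668, -0.456 ]), array([0.0527, 0.0329]), 32.5)]
((314.5, 255.0), (88.0, 55.0), 90.0) [(array([ 0.4331, -0.4474]), array([0.0366, 0.0633]), 0.3)]
((302.5722961425781, 168.80093383789062), (233.4270477294922, 16.219364166259766), 2.436648368835449) [(array([ 0.4256, -0.3883]), array([0.0102, 0.1477]), 87.8)]
((629.0, 92.5), (65.0, 20.0), 90.0) [(array([ 0.6213, -0.3435]), array([0.0119, 0.0379]), 13.6)]
((304.37701416015625, 54.67802810668945), (255.6490020751953, 15.203368186950684), 2.629081964492798) [(array([ 0.4269, -0.3218]), array([0.0082, 0.1491]), 87.8)]
((602.0, 13.0), (26.0, 74.0), 90.0) [(array([ 0.596 , -0.2992]), array([0.0418, 0.0132]), 0.3)]
((502.8605651855469, 57.013755798339844), (12.854023933410645, 119.67538452148438), 12.804265975952148) [(array([ 0.5424, -0.3238]), array([0.0631, 0.0075]), 83.8)]
```

View pics/w8.png

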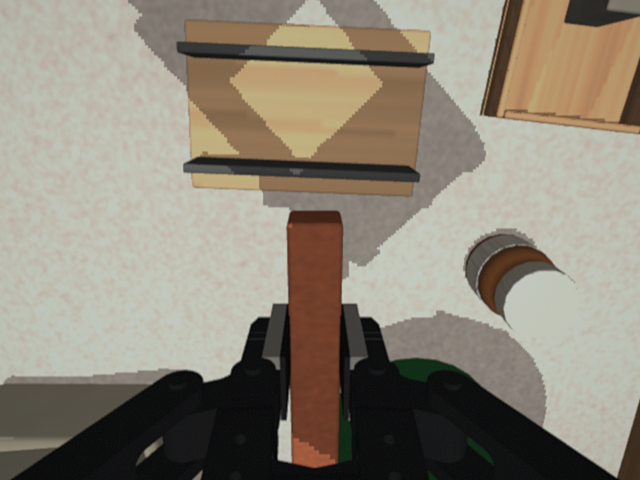

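The rails lie at rows ~52 and ~169; after trimming side faces the stand centre is (0.4262,-0.3556), yaw −2.2°. The bar is held square. Moving over its place at stand x = −35 mm.

Call:
{"fn": "move_arm", "kwargs": {"rows": [[8.4, -4.1, 0, 0, 0, 2.6], [8.4, -4.1, 0, 0, 0, 2.6], [8.4, -4.1, 5, 0, 0, 2.6], [8.4, -4.1, 9, 0, 0, 2.6], [8.4, -4.1, 9, 0, 0, 2.6], [8.4, -4.1, 9, 0, 0, 2.6], [8.4, -4.1, 9, 0, 0, 2.6], [8.4, -4.1, 9, 0, 0, 2.6]]}}

```text
time: 25.52
eef_pos: [0.3932, -0.3451, 0.1101]
ee_rot: [179.9, 0.1, 87.8]
contact_force: [-0.4, 0.4, -0.8]
grip_width: 0.0168
grasp_force: 39.5
```

```bash
python3 - <<'E'
from h import *
st();c=read_camera("wrist");c=read_camera("wrist");st();print(go(.3916,-.3431,.0753,87.8))
E
```

```text
t 25.52 [ 0.3932 -0.3451  0.1101] [1.799e+02 1.000e-01 8.780e+01] grip 0.0168 39.5 F [-0.4  0.4 -0.8]
t 25.62 [ 0.393  -0.3452  0.1101] [1.799e+02 1.000e-01 8.770e+01] grip 0.0168 39.5 F [-0.2 -0.1 -1.5]
(array([ 0.22, -0.15,  3.48]), array([ 0.14,  0.11, -0.07]))
```

Call:
{"fn": "move_arm", "kwargs": {"rows": [[0.2, -0.15, 0, 0, 0, 0], [0.2, -0.15, 2, 0, 0, 0], [0.2, -0.15, 3, 0, 0, 0], [0.2, -0.15, 3.4, 0, 0, 0], [0.2, -0.15, 3.5, 0, 0, 0], [0.2, -0.15, 3.5, 0, 0, 0], [0.2, -0.15, 3.5, 0, 0, 0]]}}

```text
time: 26.2
eef_pos: [0.3898, -0.3417, 0.0746]
ee_rot: [-179.9, -0.1, 87.7]
contact_force: [-5.8, 4.7, 20.2]
grip_width: 0.0166
grasp_force: 42.1
```

Call:
{"fn": "move_arm", "kwargs": {"rows": [[0, 0, 0, 0, 0, 0], [0, 0, 0, 0, 0, 0], [0, 0, 0, 0, 0, 0], [0, 0, 0, 0, 0, 0]], "fingers": 4.2}}

```text
time: 26.53
eef_pos: [0.3904, -0.3422, 0.0733]
ee_rot: [180.0, 0.0, 87.7]
contact_force: [0.4, -0.0, -0.3]
grip_width: 0.0422
grasp_force: 0.0
```

Call:
{"fn": "move_arm", "kwargs": {"rows": [[0, 0, -4, 0, 0, 0], [0, 0, -8, 0, 0, 0], [-8.6, 3, -12, 0, 0, 0], [-8.6, 3, -14, 0, 0, 0], [-8.6, 3, -14, 0, 0, 0], [-8.6, 3, -14, 0, 0, 0], [-8.6, 3, -14, 0, 0, 0], [-8.6, 3, -14, 0, 0, 0]]}}

```text
time: 27.2
eef_pos: [0.416, -0.4281, 0.212]
ee_rot: [-179.9, -0.1, 87.7]
contact_force: [-0.0, 0.6, -0.1]
grip_width: 0.0419
grasp_force: 0.0
```

```bash
python3 - <<'E'
from h import *
st();c=read_camera("wrist");c=read_camera("wrist");st();cv2.imwrite("pics/w9.png",c["image"])
for b in blobs(red(c["image"])):
    r=cv2.minAreaRect(onto(c,b[:,0],.063).astype(np.float32));print(np.round(r[0],4),np.round(r[1],4),round(r[2],1),np.round(b[:,0].mean(0)))
# rails: rows of dark pixels along two columns
g=cv2.cvtColor(c["image"],cv2.COLOR_BGR2GRAY);m=cv2.inRange(g,0,75);m[300:]=0
for b in blobs(m,150):
    r=cv2.minAreaRect(onto(c,b[:,0],.045).astype(np.float32));print('dark',np.round(r[0],4),np.round(r[1],4),round(r[2],1),np.round(b[:,0].mean(0)))
print(go(.50,.0,.25,90))
E
```

```text
t 27.2 [ 0.416  -0.4281  0.212 ] [-1.799e+02 -1.000e-01  8.770e+01] grip 0.0419 0.0 F [-0.   0.6 -0.1]
t 27.3 [ 0.416  -0.4276  0.2117] [-1.799e+02 -1.000e-01  8.780e+01] grip 0.0424 0.0 F [-0.3  0.8 -1. ]
[ 0.5604 -0.4402] [0.0242 0.01  ] 17.4 [538. 240.]
[ 0.3897 -0.3525] [0.1088 0.0189] 88.0 [266. 104.]
dark [ 0.5663 -0.4611] [0.0509 0.0407] 52.1 [531. 258.]
dark [ 0.3657 -0.3194] [0.0078 0.0264] 86.2 [228.  55.]
dark [ 0.4315 -0.3641] [0.1162 0.146 ] 76.3 [324. 113.]
dark [ 0.3831 -0.2982] [0.0143 0.0074] 46.5 [253.  17.]
dark [ 0.5935 -0.3022] [0.0074 0.0385] 87.7 [605.   5.]
dark [ 0.5415 -0.3258] [0.0596 0.0082] 83.8 [514.  52.]
(array([43.07,  6.71, -3.74]), array([-0.13, -0.14, -2.25]))
```

View pics/w9.png

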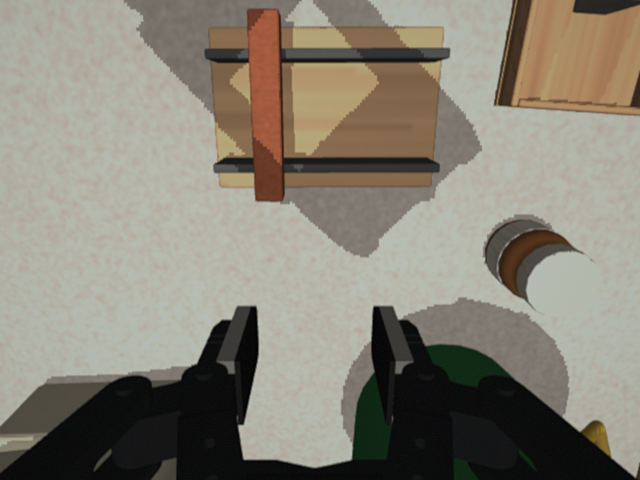

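The bar lies square across both rails at cols 248-285, rows 9-200. I'll check its centring numerically against the rail tops.

```bash
python3 - <<'E'
from h import *
c=read_camera("wrist");g=cv2.cvtColor(c["image"],cv2.COLOR_BGR2GRAY)
for col in (300,400):
    p=g[:,col-2:col+3].mean(1)
    print(col,[(r,int(p[r])) for r in range(42,68)]);print([(r,int(p[r])) for r in range(152,178)])
E
```

```text
300 [(42, 162), (43, 162), (44, 162), (45, 162), (46, 164), (47, 158), (48, 121), (49, 81), (50, 79), (51, 84), (52, 84), (53, 85), (54, 85), (55, 85), (56, 84), (57, 74), (58, 51), (59, 28), (60, 19), (61, 24), (62, 72), (63, 136), (64, 163), (65, 163), (66, 159), (67, 156)]
[(152, 139), (153, 116), (154, 111), (155, 113), (156, 109), (157, 80), (158, 38), (159, 24), (160, 24), (161, 26), (162, 25), (163, 33), (164, 61), (165, 82), (166, 89), (167, 85), (168, 76), (169, 66), (170, 61), (171, 55), (172, 67), (173, 96), (174, 111), (175, 112), (176, 111), (177, 110)]
400 [(42, 113), (43, 112), (44, 112), (45, 113), (46, 111), (47, 99), (48, 71), (49, 51), (50, 50), (51, 51), (52, 51), (53, 51), (54, 52), (55, 51), (56, 51), (57, 43), (58, 31), (59, 22), (60, 18), (61, 27), (62, 62), (63, 98), (64, 113), (65, 113), (66, 112), (67, 111)]
[(152, 110), (153, 109), (154, 110), (155, 108), (156, 96), (157, 65), (158, 33), (159, 24), (160, 26), (161, 26), (162, 26), (163, 33), (164, 43), (165, 50), (166, 52), (167, 51), (168, 51), (169, 50), (170, 48), (171, 50), (172, 75), (173, 101), (174, 110), (175, 110), (176, 110), (177, 110)]
```

```bash
python3 - <<'E'
from h import *
c=read_camera("wrist")
P=onto(c,[(300,52.9),(300,168),(400,52.7),(400,167.9)],.045);print(P)
t=P[0]-P[1];print(np.linalg.norm(t));d=P[2]-P[0];print(np.degrees(np.arctan2(d[1],d[0])))
mid=P.mean(0);a=np.radians(-2.2);s=np.array([np.cos(a),np.sin(a)]);y=np.array([-s[1],s[0]])
b=[b for b in blobs(red(c["image"])) if cv2.contourArea(b)>3000][0]
r=cv2.minAreaRect(onto(c,b[:,0],.063).astype(np.float32));print(r,"bar off along stand y",(np.array(r[0])-mid)@y, "midline",mid)
# base top edges at z=.01: ends along stand x
g=cv2.cvtColor(c["image"],cv2.COLOR_BGR2HSV)
for row in (34,180):
    p=g[row-1:row+2].mean(0);print(row,[(k,int(p[k,0]),int(p[k,1])) for k in list(range(200,230,2))+list(range(425,450,2))])
E
```

```text
[[ 0.41110364 -0.31993439]
 [ 0.40754197 -0.39022479]
 [ 0.47230603 -0.32228648]
 [ 0.47385587 -0.39280007]]
0.07038058009792121
-2.2008733673952725
((0.38974910974502563, -0.3523125648498535), (0.10825510323047638, 0.018673758953809738), 87.92716217041016) bar off along stand y 0.002020760991239213 midline [ 0.44120188 -0.35631143]
34 [(200, 15, 29), (202, 16, 29), (204, 15, 30), (206, 15, 28), (208, 15, 83), (210, 16, 109), (212, 15, 108), (214, 15, 108), (216, 15, 107), (218, 15, 107), (220, 15, 108), (222, 15, 107), (224, 15, 108), (226, 15, 108), (228, 15, 107), (425, 22, 86), (427, 22, 86), (429, 22, 86), (431, 22, 87), (433, 22, 87), (435, 22, 87), (437, 22, 86), (439, 22, 85), (441, 19, 95), (443, 21, 35), (445, 49, 11), (447, 53, 8), (449, 48, 11)]
180 [(200, 24, 20), (202, 24, 20), (204, 24, 20), (206, 25, 21), (208, 25, 19), (210, 31, 17), (212, 25, 20), (214, 19, 25), (216, 22, 22), (218, 19, 33), (220, 18, 100), (222, 20, 91), (224, 19, 91), (226, 20, 91), (228, 21, 90), (425, 15, 106), (427, 15, 106), (429, 15, 109), (431, 15, 45), (433, 16, 29), (435, 17, 30), (437, 16, 29), (439, 15, 31), (441, 26, 20), (443, 25, 20), (445, 31, 18), (447, 42, 16), (449, 38, 17)]
```

The bar sits 2 mm off-centre along the stand's y; I'll regrip and shift it by 2 mm.

Call:
{"fn": "move_arm", "kwargs": {"rows": [[4, -3, 3, 0, 0, 0], [8.6, -3, 6, 0, 0, 0], [8.6, -3, 6, 0, 0, 0], [8.6, -3, 6, 0, 0, 0], [8.6, -3, 9, 0, 0, 0], [8.6, -3, 12, 0, 0, 0], [8.6, -3, 13.8, 0, 0, 0], [8.6, -3, 13.8, 0, 0, 0], [8.6, -3, 13.8, 0, 0, 0]]}}

```text
time: 28.15
eef_pos: [0.39, -0.3417, 0.0748]
ee_rot: [-179.9, -0.1, 87.8]
contact_force: [0.3, 0.4, 0.4]
grip_width: 0.0423
grasp_force: 0.0
```

Call:
{"fn": "move_arm", "kwargs": {"rows": [[0, 0, 0, 0, 0, 0], [0, 0, 0, 0, 0, 0], [0, 0, 0, 0, 0, 0], [0, 0, 0, 0, 0, 0], [0, 0, -0.4, 0, 0, 0], [0, 0, -0.4, 0, 0, 0], [-0.2, 0, -0.4, 0, 0, 0], [-0.2, 0, -0.4, 0, 0, 0], [-0.2, 0, -0.2, 0, 0, 0], [-0.2, 0, 0, 0, 0, 0], [-0.2, 0, 0, 0, 0, 0], [-0.2, 0, 0, 0, 0, 0]], "fingers": 1.2}}

```text
time: 29.15
eef_pos: [0.3904, -0.3443, 0.0767]
ee_rot: [180.0, 0.0, 87.7]
contact_force: [-5.2, 4.0, 24.5]
grip_width: 0.0167
grasp_force: 42.9
```

Call:
{"fn": "move_arm", "kwargs": {"rows": [[0, 0, 0, 0, 0, 0], [0, 0, 0, 0, 0, 0], [0, 0, 0, 0, 0, 0], [0, 0, 0, 0, 0, 0]], "fingers": 4.2}}

```text
time: 29.48
eef_pos: [0.3901, -0.344, 0.075]
ee_rot: [-180.0, -0.0, 87.7]
contact_force: [0.3, 0.4, 0.3]
grip_width: 0.0419
grasp_force: 0.0
```

Call:
{"fn": "move_arm", "kwargs": {"rows": [[0, 0, -4, 0, 0, 0], [0, 0, -8, 0, 0, 0], [-8.4, 3, -12, 0, 0, 0], [-8.4, 3, -14, 0, 0, 0], [-8.4, 3, -14, 0, 0, 0], [-8.4, 3, -14, 0, 0, 0], [-8.4, 3, -14, 0, 0, 0], [-8.4, 3, -14, 0, 0, 0]]}}

```text
time: 30.15
eef_pos: [0.4161, -0.4281, 0.2139]
ee_rot: [-179.9, -0.1, 87.7]
contact_force: [0.3, 0.7, 0.0]
grip_width: 0.0421
grasp_force: 0.0
```

```bash
cat >> h.py <<'E'
def barcheck():
    "bars on the stand, relative to the rails' mid, from a wrist view straight above the stand at yaw 87.8"
    c=read_camera("wrist");c=read_camera("wrist");st()
    mid=np.array([.4265,-.3557]);a=np.radians(-2.2);s=np.array([np.cos(a),np.sin(a)]);y=np.array([-s[1],s[0]])
    for b in blobs(red(c["image"]),3000):
        r=cv2.minAreaRect(onto(c,b[:,0],.063).astype(np.float32))
        print("bar",np.round(r[0],4),np.round(r[1],4),round(r[2],1),"stand xy",np.round([(r[0]-mid)@s,(r[0]-mid)@y],4))
    g=cv2.cvtColor(c["image"],cv2.COLOR_BGR2GRAY).astype(int)
    for col in (320,400):
        p=g[:,col-2:col+3].mean(1);print(col,[(r,int(p[r])) for r in range(40,72)],[(r,int(p[r])) for r in range(150,182)])
E
python3 - <<'E'
from h import *
barcheck();print(go(.50,.0,.25,90))
E
```

```text
t 30.25 [ 0.416  -0.4277  0.2137] [-1.799e+02 -1.000e-01  8.780e+01] grip 0.0422 0.0 F [-0.4  0.4 -0.3]
bar [ 0.3902 -0.3539] [0.1082 0.0186] 87.7 stand xy [-0.0363  0.0004]
320 [(40, 162), (41, 162), (42, 162), (43, 162), (44, 162), (45, 162), (46, 164), (47, 158), (48, 122), (49, 81), (50, 77), (51, 83), (52, 84), (53, 84), (54, 84), (55, 85), (56, 84), (57, 76), (58, 54), (59, 31), (60, 20), (61, 17), (62, 63), (63, 133), (64, 162), (65, 163), (66, 159), (67, 157), (68, 155), (69, 152), (70, 151), (71, 150)] [(150, 113), (151, 113), (152, 112), (153, 112), (154, 112), (155, 110), (156, 90), (157, 55), (158, 29), (159, 25), (160, 26), (161, 26), (162, 28), (163, 39), (164, 49), (165, 53), (166, 53), (167, 52), (168, 52), (169, 50), (170, 47), (171, 55), (172, 91), (173, 111), (174, 113), (175, 111), (176, 111), (177, 111), (178, 110), (179, 110), (180, 110), (181, 109)]
400 [(40, 122), (41, 123), (42, 121), (43, 116), (44, 112), (45, 112), (46, 113), (47, 105), (48, 78), (49, 53), (50, 49), (51, 52), (52, 52), (53, 52), (54, 51), (55, 51), (56, 50), (57, 45), (58, 33), (59, 22), (60, 18), (61, 22), (62, 51), (63, 94), (64, 113), (65, 114), (66, 112), (67, 111), (68, 111), (69, 111), (70, 109), (71, 108)] [(150, 111), (151, 111), (152, 110), (153, 110), (154, 110), (155, 107), (156, 82), (157, 44), (158, 25), (159, 24), (160, 27), (161, 25), (162, 27), (163, 39), (164, 50), (165, 53), (166, 52), (167, 51), (168, 50), (169, 50), (170, 47), (171, 60), (172, 92), (173, 109), (174, 111), (175, 110), (176, 110), (177, 109), (178, 110), (179, 109), (180, 109), (181, 109)]
(array([43.07,  6.71, -3.55]), array([-0.13, -0.13, -2.25]))
```

Call:
{"fn": "move_arm", "kwargs": {"rows": [[43, 6.7, -3.5, 0, 0, -2.2], [43, 6.7, -3.5, 0, 0, -2.2], [43, 6.7, -3.5, 0, 0, -2.2], [43, 6.7, -3.5, 0, 0, -2.2], [43, 6.7, -3.5, 0, 0, -2.2], [43, 6.7, -3.5, 0, 0, -2.2], [43, 6.7, -3.5, 0, 0, -2.2], [43, 6.7, -3.5, 0, 0, -2.2], [43, 6.7, -3.5, 0, 0, -2.2], [43, 6.7, -3.5, 0, 0, -2.2], [43, 6.7, -3.5, 0, 0, -2.2], [43, 6.7, -3.5, 0, 0, -2.2]]}}

```text
time: 31.25
eef_pos: [0.5005, 0.0019, 0.2498]
ee_rot: [-180.0, -0.1, 90.2]
contact_force: [0.5, -0.4, 0.8]
grip_width: 0.0421
grasp_force: 0.0
```

Call:
{"fn": "move_arm", "kwargs": {"rows": [[20.5, 14.3, 5, 0, 0, 0], [20.5, 14.3, 5, 0, 0, 0], [20.5, 14.3, 5, 0, 0, 0], [20.5, 14.3, 5, 0, 0, 0], [20.5, 14.3, 5, 0, 0, 0], [20.5, 14.3, 5, 0, 0, 0], [20.5, 14.3, 5, 0, 0, 0], [20.5, 14.3, 5, 0, 0, 0], [20.5, 14.3, 5, 0, 0, 0]]}}

```text
time: 32.0
eef_pos: [0.6429, 0.2019, 0.199]
ee_rot: [-179.8, 0.1, 90.0]
contact_force: [-0.1, -0.3, 0.3]
grip_width: 0.042
grasp_force: 0.0
```

```bash
python3 - <<'E'
from h import *
st();c=read_camera("wrist");c=read_camera("wrist");st();print(c["world_from_camera"][:2,3])
for b in blobs(red(c["image"]),300):
    r=cv2.minAreaRect(onto(c,b[:,0],.018).astype(np.float32));print(np.round(r[0],4),np.round(r[1],4),round(r[2],1),np.round(b[:,0].mean(0)))
    if r[1][1]>.09 or r[1][0]>.09:
        yaw=r[2]-90 if r[1][1]>r[1][0] else r[2]; print("bar yaw",yaw,go(*r[0],.1,180+yaw))
E
```

```text
t 32.0 [0.6429 0.2019 0.199 ] [-1.798e+02  1.000e-01  9.000e+01] grip 0.042 0.0 F [-0.1 -0.3  0.3]
t 32.1 [0.6431 0.2011 0.2001] [-179.9    0.    89.9] grip 0.0418 0.0 F [-0.7  0.7 -0.1]
[0.64315989 0.28283202]
[ 0.6402 -0.0097] [0.0433 0.044 ] 9.2 [313. 446.]
[0.6235 0.1151] [0.0633 0.0561] 8.8 [295. 332.]
[0.6438 0.284 ] [0.017  0.1087] 88.0 [316.  95.]
bar yaw -2.0098648071289062 (array([ 8.29,  0.07, 10.01]), array([-9.00e-02, -2.00e-02, -8.81e+01]))
```

Call:
{"fn": "move_arm", "kwargs": {"rows": [[8.3, 0, 10, 0, 0, -88], [8.3, 0, 10, 0, 0, -88], [8.3, 0, 10, 0, 0, -88], [8.3, 0, 10, 0, 0, -88], [8.3, 0, 10, 0, 0, -88], [8.3, 0, 10, 0, 0, -88], [8.3, 0, 10, 0, 0, -88], [8.3, 0, 10, 0, 0, -88], [8.3, 0, 10, 0, 0, -88], [8.3, 0, 10, 0, 0, -88], [8.3, 0, 10, 0, 0, -88], [8.3, 0, 10, 0, 0, -88]]}}

```text
time: 33.1
eef_pos: [0.6441, 0.2839, 0.1012]
ee_rot: [180.0, 0.0, 176.1]
contact_force: [-0.0, -0.7, 0.3]
grip_width: 0.0416
grasp_force: 0.0
```

Call:
{"fn": "move_arm", "kwargs": {"rows": [[0, 0, 0, 0, 0, -1], [0, 0, 0, 0, 0, -1], [0, 0, 0, 0, 0, -1]]}}

```text
time: 33.35
eef_pos: [0.6442, 0.2848, 0.1008]
ee_rot: [180.0, 0.0, 176.6]
contact_force: [-0.2, 0.4, 0.3]
grip_width: 0.0424
grasp_force: 0.0
```

```bash
python3 - <<'E'
from h import *
st();print(go(.6438,.284,.029,178))
E
```

```text
t 33.35 [0.6442 0.2848 0.1008] [180.    0.  176.6] grip 0.0424 0.0 F [-0.2  0.4  0.3]
(array([ 0.04, -0.08,  7.18]), array([ 0.01,  0.02, -1.39]))
```

Call:
{"fn": "move_arm", "kwargs": {"rows": [[0, -0.1, 3, 0, 0, -1.4], [0, -0.1, 6, 0, 0, -1.4], [0, -0.1, 7.2, 0, 0, -1.4], [0, -0.1, 7.2, 0, 0, -1.4], [0, -0.1, 7.2, 0, 0, -1.4], [0, -0.1, 7.2, 0, 0, -1.4]]}}

```text
time: 33.85
eef_pos: [0.645, 0.2849, 0.0297]
ee_rot: [180.0, 0.1, 178.2]
contact_force: [0.5, -0.2, 0.1]
grip_width: 0.0424
grasp_force: 0.0
```

Call:
{"fn": "move_arm", "kwargs": {"rows": [[0, 0, 0, 0, 0, 0], [0, 0, 0, 0, 0, 0], [0, 0, 0, 0, 0, 0], [0, 0, 0, 0, 0, 0], [0, 0, 0, 0, 0, 0], [0, 0, 0, 0, 0, 0]], "fingers": 1.2}}

```text
time: 34.35
eef_pos: [0.6452, 0.285, 0.03]
ee_rot: [179.9, 0.1, 178.3]
contact_force: [-0.3, -0.3, 7.1]
grip_width: 0.0167
grasp_force: 40.3
```

Call:
{"fn": "move_arm", "kwargs": {"rows": [[0, 0, -4, 0, 0, 0], [0, 0, -8, 0, 0, 0], [0, 0, -12, 0, 0, 6], [13, -34, -17, 0, 0, 90.2], [13, -34, -17, 0, 0, 90.2], [13, -34, -17, 0, 0, 90.2], [13, -34, -17, 0, 0, 90.2], [13, -34, -17, 0, 0, 90.2], [13, -34, -17, 0, 0, 90.2], [13, -34, -17, 0, 0, 90.2], [13, -34, -17, 0, 0, 90.2], [13, -34, -17, 0, 0, 90.2]]}}

```text
time: 35.35
eef_pos: [0.5026, -0.0534, 0.1992]
ee_rot: [180.0, 0.0, 107.4]
contact_force: [0.7, -0.7, -0.8]
grip_width: 0.0171
grasp_force: 39.4
```

```bash
python3 - <<'E'
from h import *
st();print(go(.4615,-.357,.17,87.8))
E
```

```text
t 35.35 [ 0.5026 -0.0534  0.1992] [180.    0.  107.4] grip 0.0171 39.4 F [ 0.7 -0.7 -0.8]
(array([-27.73, -13.02,   2.93]), array([ 0.03,  0.03, 19.64]))
```

Call:
{"fn": "move_arm", "kwargs": {"rows": [[-27.8, -13, 0, 0, 0, 19.6], [-27.8, -13, 0, 0, 0, 19.6], [-27.8, -13, 0, 0, 0, 19.6], [-27.8, -13, 0, 0, 0, 19.6], [-27.8, -13, 0, 0, 0, 19.6], [-27.8, -13, 0, 0, 0, 19.6], [-27.8, -13, 0, 0, 0, 19.6], [-27.8, -13, 0, 0, 0, 19.6], [-27.8, -13, 4, 0, 0, 19.6], [-27.8, -13, 8, 0, 0, 19.6], [-27.8, -13, 8.5, 0, 0, 19.6], [-27.8, -13, 8.5, 0, 0, 19.6]]}}

```text
time: 36.35
eef_pos: [0.4637, -0.3543, 0.1114]
ee_rot: [-179.7, -0.2, 88.2]
contact_force: [0.1, -0.5, -0.4]
grip_width: 0.0168
grasp_force: 39.4
```

```bash
python3 - <<'E'
from h import *
c=read_camera("wrist");c=read_camera("wrist");c=read_camera("wrist");st();print(go(.4615,-.3586,.076,87.8))
E
```

```text
t 36.5 [ 0.4666 -0.3562  0.1155] [1.799e+02 1.000e-01 8.830e+01] grip 0.0172 39.4 F [0.9 0.5 0.1]
(array([-0.25, -0.51,  3.95]), array([0.13, 0.09, 0.45]))
```

Call:
{"fn": "move_arm", "kwargs": {"rows": [[-0.25, -0.5, 0, 0, 0, 0.5], [-0.25, -0.5, 0, 0, 0, 0.5], [-0.25, -0.5, 2, 0, 0, 0.5], [-0.25, -0.5, 3, 0, 0, 0.5], [-0.25, -0.5, 3.4, 0, 0, 0.5], [-0.25, -0.5, 3.4, 0, 0, 0.5], [-0.25, -0.5, 3.4, 0, 0, 0.5]]}}

```text
time: 37.08
eef_pos: [0.4602, -0.3581, 0.0795]
ee_rot: [-180.0, -0.0, 87.7]
contact_force: [0.1, 0.2, -1.0]
grip_width: 0.0169
grasp_force: 39.4
```

```bash
python3 - <<'E'
from h import *
c=read_camera("wrist");c=read_camera("wrist");c=read_camera("wrist");st();print(go(.4615,-.3586,.076,87.8))
E
```

```text
t 37.23 [ 0.4606 -0.3584  0.0799] [180.    0.   87.7] grip 0.0172 39.4 F [ 0.2 -0.3 -0.6]
(array([-0.02,  0.09,  0.39]), array([ 0.04,  0.03, -0.08]))
```

Call:
{"fn": "move_arm", "kwargs": {"rows": [[0, 0.1, 0.2, 0, 0, 0], [0, 0.1, 0.45, 0, 0, 0], [0, 0.1, 0.45, 0, 0, 0], [0, 0.1, 0.45, 0, 0, 0]]}}

```text
time: 37.57
eef_pos: [0.4616, -0.3584, 0.075]
ee_rot: [180.0, 0.0, 87.7]
contact_force: [0.6, -0.8, 0.7]
grip_width: 0.0166
grasp_force: 39.7
```

Call:
{"fn": "move_arm", "kwargs": {"rows": [[0, 0, 0, 0, 0, 0], [0, 0, 0, 0, 0, 0], [0, 0, 0, 0, 0, 0], [0, 0, 0, 0, 0, 0]], "fingers": 4.2}}

```text
time: 37.9
eef_pos: [0.4611, -0.3581, 0.0747]
ee_rot: [-180.0, -0.0, 87.7]
contact_force: [-0.4, 0.3, 0.0]
grip_width: 0.0423
grasp_force: 0.0
```

Call:
{"fn": "move_arm", "kwargs": {"rows": [[0, 0, -4, 0, 0, 0], [0, 0, -8, 0, 0, 0], [-7, -4.5, -12, 0, 0, 0], [-7, -4.5, -14, 0, 0, 0], [-7, -4.5, -14, 0, 0, 0], [-7, -4.5, -14, 0, 0, 0], [-7, -4.5, -14, 0, 0, 0], [-7, -4.5, -14, 0, 0, 0]]}}

```text
time: 38.57
eef_pos: [0.4132, -0.4254, 0.2138]
ee_rot: [-179.9, -0.1, 87.7]
contact_force: [0.0, 0.3, 0.1]
grip_width: 0.0419
grasp_force: 0.0
```

```bash
python3 - <<'E'
from h import *
barcheck();c=read_camera("scene");cv2.imwrite("pics/s2.png",c["image"]);print(go(.50,-.1,.25,100))
w=read_camera("wrist");cv2.imwrite("pics/w10.png",w["image"])
E
```

```text
t 38.67 [ 0.4134 -0.4249  0.2133] [-1.799e+02 -1.000e-01  8.780e+01] grip 0.0419 0.0 F [-0.5  0.7 -0.2]
bar [ 0.4607 -0.3568] [0.1082 0.0193] 87.8 stand xy [0.0342 0.0002]
bar [ 0.3901 -0.354 ] [0.1082 0.0184] 87.6 stand xy [-0.0364  0.0003]
320 [(40, 165), (41, 165), (42, 165), (43, 164), (44, 165), (45, 164), (46, 164), (47, 163), (48, 163), (49, 164), (50, 165), (51, 161), (52, 131), (53, 89), (54, 78), (55, 84), (56, 85), (57, 85), (58, 85), (59, 85), (60, 85), (61, 82), (62, 67), (63, 42), (64, 22), (65, 23), (66, 72), (67, 136), (68, 164), (69, 164), (70, 160), (71, 157)] [(150, 113), (151, 113), (152, 114), (153, 114), (154, 114), (155, 114), (156, 113), (157, 113), (158, 113), (159, 109), (160, 80), (161, 38), (162, 23), (163, 25), (164, 26), (165, 26), (166, 28), (167, 40), (168, 51), (169, 54), (170, 53), (171, 53), (172, 51), (173, 51), (174, 49), (175, 61), (176, 94), (177, 112), (178, 113), (179, 112), (180, 111), (181, 111)]
400 [(40, 71), (41, 70), (42, 70), (43, 69), (44, 68), (45, 69), (46, 70), (47, 71), (48, 71), (49, 71), (50, 71), (51, 70), (52, 70), (53, 71), (54, 70), (55, 71), (56, 71), (57, 72), (58, 72), (59, 71), (60, 71), (61, 71), (62, 71), (63, 71), (64, 71), (65, 72), (66, 70), (67, 70), (68, 71), (69, 70), (70, 69), (71, 69)] [(150, 69), (151, 68), (152, 69), (153, 70), (154, 70), (155, 70), (156, 69), (157, 69), (158, 68), (159, 68), (160, 67), (161, 66), (162, 67), (163, 66), (164, 66), (165, 66), (166, 65), (167, 65), (168, 64), (169, 63), (170, 63), (171, 64), (172, 63), (173, 63), (174, 63), (175, 67), (176, 74), (177, 77), (178, 78), (179, 78), (180, 78), (181, 79)]
(array([32.82,  7.37, -3.61]), array([ -0.08,  -0.11, -12.23]))
```

Both bars are centred within 0.5 mm and square. Now checking the tiles on the slab before winding.

Call:
{"fn": "move_arm", "kwargs": {"rows": [[34.4, 22.8, -3.7, 0, 0, -11.2], [34.4, 22.8, -3.7, 0, 0, -11.2], [34.4, 22.8, -3.7, 0, 0, -11.2], [34.4, 22.8, -3.7, 0, 0, -11.2], [34.4, 22.8, -3.7, 0, 0, -11.2], [34.4, 22.8, -3.7, 0, 0, -11.2], [34.4, 22.8, -3.7, 0, 0, -11.2], [34.4, 22.8, -3.7, 0, 0, -11.2], [34.4, 22.8, -3.7, 0, 0, -11.2], [34.4, 22.8, -3.7, 0, 0, -11.2], [34.4, 22.8, -3.7, 0, 0, -11.2], [34.4, 22.8, -3.7, 0, 0, -11.2]]}}

```text
time: 39.77
eef_pos: [0.6558, -0.0889, 0.2509]
ee_rot: [-180.0, -0.0, 99.2]
contact_force: [-0.0, -0.7, 0.1]
grip_width: 0.042
grasp_force: 0.0
```

```bash
cat >> h.py <<'E'
def tilecheck(name):
    c=read_camera("wrist");c=read_camera("wrist");st();cv2.imwrite("pics/%s.png"%name,c["image"])
    h=cv2.cvtColor(c["image"],cv2.COLOR_BGR2HSV);m=cv2.inRange(h,(3,90,30),(20,255,255))|red(c["image"])
    a=np.radians(9);s=np.array([np.cos(a),np.sin(a)]);y=np.array([-s[1],s[0]]);o=np.array([.6357,.0255])
    for b in blobs(m,150):
        w=onto(c,b[:,0],.02).astype(np.float32);
        r=cv2.minAreaRect(w);z=.0195
        if min(r[1])>.03: z=.031
        r=cv2.minAreaRect(onto(c,b[:,0],z).astype(np.float32));p=np.array(r[0])
        if np.all(abs(p-o)<.2): print(z,np.round(p,4),np.round(r[1],4),round(r[2],1),"slab xy mm",np.round([(p-o)@s*1e3,(p-o)@y*1e3],1),np.round(b[:,0].mean(0)))
E
python3 -c "
from h import *
tilecheck('w11')"
```

```text
t 39.87 [ 0.6544 -0.0913  0.2508] [-179.9   -0.    99. ] grip 0.0421 0.0 F [-0.3 -0.2 -0.9]
0.0195 [ 0.6559 -0.1047] [0.0685 0.0052] 9.0 slab xy mm [  -0.4 -131.7] [314. 217.]
0.031 [ 0.6504 -0.0712] [0.0416 0.0415] 9.0 slab xy mm [ -0.6 -97.8] [313. 179.]
0.0195 [ 0.6456 -0.0393] [0.0693 0.0054] 9.0 slab xy mm [ -0.4 -65.5] [314. 137.]
0.031 [ 0.6418 -0.0072] [0.0416 0.0409] 9.0 slab xy mm [  0.9 -33.3] [315.  93.]
0.0195 [0.6353 0.0259] [0.0695 0.0055] 9.0 slab xy mm [-0.4  0.4] [314.  46.]
```

View pics/w11.png

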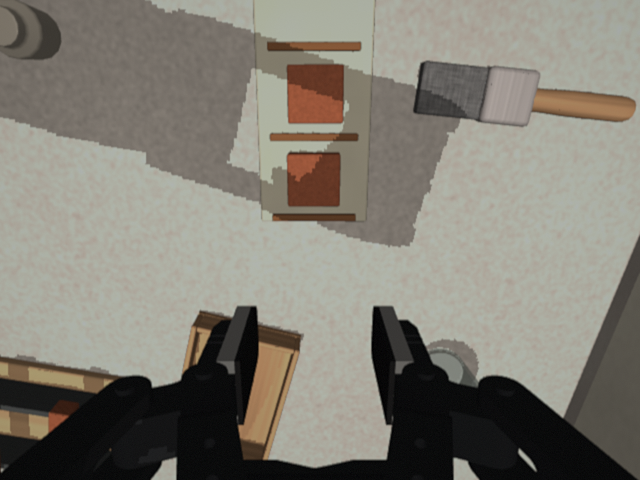

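Tiles in bays 0 and 1 are centred within about 1.3 mm and square (cols ~313, rows 179 and 93). Now the third tile.

Call:
{"fn": "move_arm", "kwargs": {"rows": [[14, 0, 0, 0, 0, 0], [14, 0, 0, 0, 0, 0], [14, 0, 0, 0, 0, 0], [14, 0, 0, 0, 0, 0], [14, 0, 0, 0, 0, 0], [14, 0, 0, 0, 0, 0]]}}

```text
time: 40.37
eef_pos: [0.6328, 0.0461, 0.2517]
ee_rot: [-180.0, 0.0, 99.0]
contact_force: [-0.4, -1.0, -0.8]
grip_width: 0.0423
grasp_force: 0.0
```

```bash
python3 -c "
from h import *
tilecheck('w12');print(go(.44,.27,.25,90))"
```

```text
t 40.47 [0.6333 0.0449 0.2517] [-180.     0.    98.9] grip 0.0421 0.0 F [ 0.2 -0.2 -0.3]
0.031 [ 0.6509 -0.0728] [0.066 0.056] 8.8 slab xy mm [ -0.4 -99.5] [314. 338.]
0.0195 [ 0.6457 -0.0392] [0.0684 0.0059] 8.8 slab xy mm [ -0.2 -65.4] [314. 293.]
0.031 [ 0.6414 -0.0056] [0.0413 0.0454] 8.8 slab xy mm [  0.8 -31.6] [315. 262.]
0.0195 [0.6353 0.0253] [0.0689 0.0053] 8.8 slab xy mm [-0.5 -0.1] [314. 223.]
0.0195 [0.6247 0.0911] [0.0689 0.0047] 8.8 slab xy mm [-0.6 66.5] [313. 143.]
0.031 [0.6211 0.123 ] [0.0417 0.0408] 8.8 slab xy mm [ 0.8 98.5] [315. 100.]
0.0195 [0.6146 0.1563] [0.0693 0.0048] 8.8 slab xy mm [ -0.4 132.5] [313.  53.]
(array([ 25.21, -15.63,   0.16]), array([-0.01,  0.03,  8.85]))
```

Call:
{"fn": "move_arm", "kwargs": {"rows": [[25.2, -15.6, 0, 0, 0, 8.9], [25.2, -15.6, 0, 0, 0, 8.9], [25.2, -15.6, 0, 0, 0, 8.9], [25.2, -15.6, 0, 0, 0, 8.9], [25.2, -15.6, 0, 0, 0, 8.9], [25.2, -15.6, 0, 0, 0, 8.9], [25.2, -15.6, 0, 0, 0, 8.9], [25.2, -15.6, 0, 0, 0, 8.9], [25.2, -15.6, 0, 0, 0, 8.9], [25.2, -15.6, 0, 0, 0, 8.9]]}}

```text
time: 41.3
eef_pos: [0.4409, 0.2706, 0.2519]
ee_rot: [180.0, 0.0, 90.0]
contact_force: [-0.6, 0.4, 0.3]
grip_width: 0.042
grasp_force: 0.0
```

```bash
python3 - <<'E'
from h import *
c=read_camera("wrist");c=read_camera("wrist");st();cv2.imwrite("pics/w13.png",c["image"])
u,v=proj(c,[.421,.355,.06])[0].astype(int);print(u,v,c["world_from_camera"][:3,3])
g=cv2.cvtColor(c["image"],cv2.COLOR_BGR2GRAY);R=76
k=g[v-R:v+R,u-R:u+R];k=cv2.resize(k,(76,50),interpolation=cv2.INTER_AREA)
for r in k: print("".join("@%#*+=-:. "[min(9,x//22)] for x in r))
print(cv2.cvtColor(c["image"],cv2.COLOR_BGR2HSV)[v-30:v+31:10,u-30:u+31:10].tolist())
E
```

```text
t 41.4 [0.4414 0.2701 0.2518] [180.    0.   89.9] grip 0.0416 0.0 F [-0.1  0.1 -0.3]
284 92 [0.44115201 0.3516006  0.37084432]
::::::::::::::::::::::::::::::::::::::::::::::::::::::::::::::::::::::::::::
::::::::::::::::::::::::::::::::::::::::::::::::::::::::::::::::::::::::::::
::::::::::::::::::::::::::::::::::::::::::::::::::::::::::::::::::::::::::::
::::::::::::::::::::::::::::::::::::::::::::::::::::::::::::::::::::::::::::
:::::::::::::::::::::::::::::--==========----:::::::::::::::::::::::::::::::
::::::::::::::::::::::::::-======-------=======-::::::::::::::::::::::::::::
:::::::::::::::::::::::-====--::::::::::::---=====-:::::::::::::::::::::::::
:::::::::::::::::::::-==---::::::::.:-:.::::::--=====-::::::::::::::::::::::
:::::::::::::::::::-==--::::........=*:......::::--===-:::::::::::::::::::::
::::::::::::::::::==--::.:=:........=*:........::::-====-:::::::::::::::::::
::::::::::::::::-==-:::..:+=........==........:=+::::-====-:::::::::::::::::
:::::::::::::::-==-::.....-*-.......::........=+:...::-===+-::::::::::::::::
::::::::::::::-==-::.......::................:+-.
[... 2956 characters left out ...]
], [108, 17, 185], [108, 17, 185]], [[110, 16, 186], [108, 17, 185], [110, 16, 186], [109, 15, 185], [106, 15, 185], [109, 15, 185], [110, 16, 188]], [[14, 19, 174], [12, 19, 171], [12, 20, 169], [11, 22, 161], [12, 22, 153], [12, 23, 112], [109, 15, 186]], [[108, 15, 173], [109, 14, 149], [170, 7, 108], [11, 27, 104], [12, 26, 127], [12, 29, 87], [108, 16, 186]], [[110, 16, 186], [108, 16, 186], [110, 16, 187], [109, 15, 186], [110, 16, 188], [108, 16, 187], [22, 35, 140]], [[110, 16, 187], [110, 16, 187], [110, 16, 187], [108, 16, 187], [108, 18, 188], [21, 34, 141], [22, 34, 142]], [[55, 9, 180], [108, 17, 192], [108, 16, 187], [108, 16, 188], [22, 33, 139], [22, 33, 141], [22, 34, 113]]]
```

```bash
python3 - <<'E'
from h import *
c=read_camera("wrist");im=c["image"];h=cv2.cvtColor(im,cv2.COLOR_BGR2HSV);u,v=284,88
d=cv2.inRange(h,(95,8,150),(125,40,255));z=np.zeros_like(d);z[v-80:v+80,u-80:u+80]=255;d&=z
b=max(blobs(d,300),key=cv2.contourArea);hull=cv2.convexHull(b)
w=onto(c,hull[:,0],.045).astype(np.float32);(cx,cy),r=cv2.minEnclosingCircle(w);print("dial",cx,cy,r,cv2.fitEllipse(w))
k=np.zeros_like(d);cv2.drawContours(k,[hull],-1,255,-1);k=cv2.erode(k,np.ones((25,25)))
m=cv2.inRange(h,(0,12,50),(25,80,255))|cv2.inRange(h,(0,0,0),(180,255,165));m&=k;m[v+16:]=0
m=cv2.morphologyEx(m,cv2.MORPH_OPEN,np.ones((3,3)))
for b in blobs(m,100):
    for zz in (.08,.067): print(zz,cv2.minAreaRect(onto(c,b[:,0],zz).astype(np.float32)))
g=h[...,2]
for y in range(v-20,v+16,2): print(y,"".join("@%#*+=-:. "[min(9,int(x)//22)] for x in g[y,u-45:u+45]))
E
```

```text
dial 0.41774624586105347 0.35899466276168823 0.031764645129442215 ((0.417393296957016, 0.3594789505004883), (0.06141768395900726, 0.06325600296258926), 129.33514404296875)
0.08 ((0.41988474130630493, 0.3588438630104065), (0.010779721662402153, 0.037605613470077515), 89.851318359375)
0.067 ((0.41892561316490173, 0.3591744303703308), (0.0112616503611207, 0.03928684443235397), 89.85130310058594)
68 ........................................................................-+*#*=:....::.::-=
70 ........................................................................:::-::........::--
72 .......................................................................................::-
74 ........................................................................................::
76 ..............:-----:--------:-:::::::::::::::::::......................................::
78 ...........:-=------==============================-:::::::..............................::
80 ..........:=--:::::::::::::::--------------------================-------................::
82 ..........-=-::::::::::::::::::::::::::::::
[... 289 characters left out ...]
::::::::::::::-=*+----.....:+******+-..:
90 ............:-================-------------------::::::::::::::--=*=----......--------:..:
92 ................:::::::::-----======++++++++++++++===========-==+*=...................-===
94 .......................................:::::::::::::---:-----=--:::................:::-===
96 ...................................................................................----==+
98 ..............................................................................--------===+
100 ........................................................................--------------===+
102 ..........:-..........................................................::-------------===++
```

```bash
python3 - <<'E'
from h import *
c=read_camera("wrist");st()
L=onto(c,[(251,82),(304,87.5),(278,85.5)],.08);print(L,np.degrees(np.arctan2(*(L[1]-L[0])[::-1])))
print(go(.418,.359,.13,176))
E
```

```text
t 41.5 [0.4412 0.2701 0.2517] [180.    0.   89.9] grip 0.0419 0.0 F [-0.1 -0.2 -0.3]
[[0.40119825 0.36073154]
 [0.43481103 0.35734113]
 [0.41827708 0.35858956]] -5.759747895581687
(array([ 8.88, -2.34, 12.17]), array([-0.000e+00,  2.000e-02, -8.611e+01]))
```

Call:
{"fn": "move_arm", "kwargs": {"rows": [[8.9, -2.3, 9, 0, 0, -86], [8.9, -2.3, 9, 0, 0, -86], [8.9, -2.3, 9, 0, 0, -86], [8.9, -2.3, 9, 0, 0, -86], [8.9, -2.3, 9, 0, 0, -86], [8.9, -2.3, 9, 0, 0, -86], [8.9, -2.3, 9, 0, 0, -86], [8.9, -2.3, 9, 0, 0, -86], [8.9, -2.3, 9, 0, 0, -86], [8.9, -2.3, 9, 0, 0, -86], [8.9, -2.3, 9, 0, 0, -86], [8.9, -2.3, 9, 0, 0, -86]]}}

```text
time: 42.5
eef_pos: [0.4181, 0.3596, 0.1616]
ee_rot: [-180.0, -0.0, 176.2]
contact_force: [-0.4, 0.1, 0.0]
grip_width: 0.0418
grasp_force: 0.0
```

```bash
python3 - <<'E'
from h import *
c=read_camera("wrist");c=read_camera("wrist");c=read_camera("wrist");st();print(c["world_from_camera"][:3,3]);print(go(.418,.359,.077,176))
u,v=proj(c,[.418,.359,.08])[0].astype(int);print(u,v)
g=cv2.cvtColor(c["image"],cv2.COLOR_BGR2HSV)[...,2]
for y in range(v-54,v+40,3): print(y,"".join("@%#*+=-:. "[min(9,int(x)//22)] for x in g[y,u-50:u+50:2]))
E
```

```text
t 42.65 [0.4178 0.3598 0.1617] [-180.     0.   175.7] grip 0.0423 0.0 F [-0.1  0.3 -0.3]
[0.33727082 0.36585516 0.28065834]
(array([-0.02, -0.07,  8.47]), array([-0.01,  0.  , -0.3 ]))
312 267
213 :...............................................-=
216 .......................................::::::::---
219 ......................:-----------------------=#%=
222 .=##=.................=*****=---------------+%#=--
225 ...:+%-..............=#######=--------------=-----
228 .....................*#****##+--------------------
231 ...................--*#****##*--------------------
234 ................-----#*++++***--------------------
237 ..............-------*+++++++*--------------------
240 .......::..:::------=*++===++*--------------------
243 .......:-::----------*+++==++*-----------------+++
246 ####=----------------*+++==++*-----------------===
249 :..------------------*++===++*--------------------
252 ...-----------------=*+++==++*--------------------
255 ---------------------*++=+=++*--------------------
258 ---------------------*++=+=++*--------------------
261 ---------------------*+
[... 152 characters left out ...]
-----------*+++==++*-----------------=+=
273 +===-----------------*++++=++*------------------==
276 =+===----------------*++++=++*----------------===+
279 ==++==---------=-----*+++=+++*------++-------===++
282 ===++===------*%=----*+++++++*------=%+----===++==
285 =====++===---*%=-----*++=+=++*-------=%+-===++====
288 ====-==++====%=------*++++=++*=-------====++======
291 ====-=====++====-----*+++=+++*=----=====++========
294 =====--====-=-=+=====+++++++++======+++===========
297 ==========--=--.-=++++++++++++++++================
300 ===========-====::================================
303 =====================--===========================
306 =============-==============================--====
```

Wing is centred and aligned under the gripper (col 312, vertical). Descend, grip, and wind the first 84°.

Call:
{"fn": "move_arm", "kwargs": {"rows": [[0, -0.05, 4, 0, 0, 0], [0, -0.05, 7, 0, 0, 0], [0, -0.05, 8.4, 0, 0, 0], [0, -0.05, 8.4, 0, 0, 0], [0, -0.05, 8.4, 0, 0, 0], [0, -0.05, 8.4, 0, 0, 0]]}}

```text
time: 43.15
eef_pos: [0.4179, 0.3603, 0.0788]
ee_rot: [179.9, 0.1, 175.8]
contact_force: [0.8, -0.1, 0.7]
grip_width: 0.0417
grasp_force: 0.0
```

Call:
{"fn": "move_arm", "kwargs": {"rows": [[0, 0, 0, 0, 0, 0], [0, 0, 0, 0, 0, 0], [0, 0, 0, 0, 0, 0], [0, 0, 0, 0, 0, 0], [0, 0, 0, 0, 0, 0], [0, 0, 0, 0, 0, 0], [0, 0, 0, 0, 0, 0]], "fingers": 0.3, "newtons": 40}}

```text
time: 43.73
eef_pos: [0.4174, 0.3588, 0.079]
ee_rot: [-179.9, 0.0, 176.0]
contact_force: [1.7, -9.4, 10.4]
grip_width: 0.0084
grasp_force: 41.4
```

Call:
{"fn": "move_arm", "kwargs": {"rows": [[0, 0, 0, 0, 0, 6], [0, 0, 0, 0, 0, 12], [0, 0, 0, 0, 0, 18], [0, 0, 0, 0, 0, 24], [0, 0, 0, 0, 0, 30], [0, 0, 0, 0, 0, 30]]}}

```text
time: 44.23
eef_pos: [0.4175, 0.3589, 0.079]
ee_rot: [-180.0, 0.1, 145.6]
contact_force: [1.5, -8.3, 9.3]
grip_width: 0.0083
grasp_force: 41.3
```

```bash
python3 - <<'E'
from h import *
st();s=sense();print(s['ft_torque'],s['q'])
E
```

```text
t 44.23 [0.4175 0.3589 0.079 ] [-1.800e+02  1.000e-01  1.456e+02] grip 0.0083 41.3 F [ 1.5 -8.3  9.3]
[-1.46860233 -0.32075425 -0.03897876] [ 40.57759466  27.08430168 110.25030706  -0.13159578  42.67169085
 -14.92443764]
```

Call:
{"fn": "move_arm", "kwargs": {"rows": [[-0.1, -0.1, 0, 0, 0, 7], [-0.1, -0.1, 0, 0, 0, 14], [-0.1, -0.1, 0, 0, 0, 21], [-0.1, -0.1, 0, 0, 0, 28], [-0.1, -0.1, 0, 0, 0, 35], [-0.1, -0.1, 0, 0, 0, 42], [-0.1, -0.1, 0, 0, 0, 49], [-0.1, -0.1, 0, 0, 0, 56], [-0.1, -0.1, 0, 0, 0, 63], [-0.1, -0.1, 0, 0, 0, 70], [-0.1, -0.1, 0, 0, 0, 77], [-0.1, -0.1, 0, 0, 0, 84]]}}

```text
time: 45.23
eef_pos: [0.4181, 0.3587, 0.079]
ee_rot: [179.9, -0.1, 61.6]
contact_force: [0.7, -3.2, 5.3]
grip_width: 0.008
grasp_force: 40.9
```

Call:
{"fn": "move_arm", "kwargs": {"rows": [[0, 0, 0, 0, 0, 7], [0, 0, 0, 0, 0, 14], [0, 0, 0, 0, 0, 21], [0, 0, 0, 0, 0, 28], [0, 0, 0, 0, 0, 35], [0, 0, 0, 0, 0, 42], [0, 0, 0, 0, 0, 49], [0, 0, 0, 0, 0, 56], [0, 0, 0, 0, 0, 63], [0, 0, 0, 0, 0, 70], [0, 0, 0, 0, 0, 77], [0, 0, 0, 0, 0, 84]]}}

```text
time: 46.23
eef_pos: [0.4182, 0.3583, 0.079]
ee_rot: [-180.0, -0.1, -22.4]
contact_force: [2.5, -6.2, 5.9]
grip_width: 0.0083
grasp_force: 41.2
```

```bash
python3 - <<'E'
from h import *
st();s=sense();print(s['ft_torque'],s['q'])
E
```

```text
t 46.23 [0.4182 0.3583 0.079 ] [-1.80e+02 -1.00e-01 -2.24e+01] grip 0.0083 41.2 F [ 2.5 -6.2  5.9]
[-0.96415295 -0.24189328  0.09807595] [ 4.04746673e+01  2.70534102e+01  1.10298305e+02 -9.58128118e-02
  4.25697332e+01  1.52906489e+02]
```

Call:
{"fn": "move_arm", "kwargs": {"rows": [[0, 0, 0, 0, 0, 6], [0, 0, 0, 0, 0, 12], [0, 0, 0, 0, 0, 12], [0, 0, 0, 0, 0, 12]]}}

```text
time: 46.57
eef_pos: [0.4181, 0.3582, 0.079]
ee_rot: [-180.0, -0.1, -34.1]
contact_force: [1.3, -4.9, 6.3]
grip_width: 0.0083
grasp_force: 41.2
```

Call:
{"fn": "move_arm", "kwargs": {"rows": [[0, 0, 0, 0, 0, 0], [0, 0, 0, 0, 0, 0], [0, 0, 0, 0, 0, 0], [0, 0, 0, 0, 0, 0], [0, 0, 0, 0, 0, 0], [0, 0, 0, 0, 0, 0]], "fingers": 5.5}}

```text
time: 47.07
eef_pos: [0.4172, 0.3586, 0.0777]
ee_rot: [180.0, 0.0, -34.0]
contact_force: [-0.2, 0.3, -0.0]
grip_width: 0.0552
grasp_force: 0.0
```

```bash
python3 - <<'E'
from h import *
c=read_camera("wrist");st();s=sense();print(s['ft_torque'],s['q'])
E
```

```text
t 47.12 [0.4172 0.3586 0.0777] [180.   0. -34.] grip 0.0548 0.0 F [-0.7 -0.3  0.4]
[-0.03112077  0.02576957 -0.02265457] [4.05172882e+01 2.71693918e+01 1.10336376e+02 4.26545965e-03
 4.24988669e+01 1.64548781e+02]
```

Free of the key. Turn back 180°, regrip and wind again.

Call:
{"fn": "move_arm", "kwargs": {"rows": [[0, 0, 0, 0, 0, -7], [0, 0, 0, 0, 0, -14], [0, 0, 0, 0, 0, -21], [0, 0, 0, 0, 0, -28], [0, 0, 0, 0, 0, -35], [0, 0, 0, 0, 0, -42], [0, 0, 0, 0, 0, -49], [0, 0, 0, 0, 0, -56], [0, 0, 0, 0, 0, -63], [0, 0, 0, 0, 0, -70], [0, 0, 0, 0, 0, -77], [0, 0, 0, 0, 0, -84]]}}

```text
time: 48.12
eef_pos: [0.4173, 0.3585, 0.0777]
ee_rot: [-180.0, 0.0, 50.3]
contact_force: [0.5, 0.1, 0.5]
grip_width: 0.055
grasp_force: 0.0
```

Call:
{"fn": "move_arm", "kwargs": {"rows": [[0, 0, 0, 0, 0, -7], [0, 0, 0, 0, 0, -14], [0, 0, 0, 0, 0, -21], [0, 0, 0, 0, 0, -28], [0, 0, 0, 0, 0, -35], [0, 0, 0, 0, 0, -42], [0, 0, 0, 0, 0, -49], [0, 0, 0, 0, 0, -56], [0, 0, 0, 0, 0, -63], [0, 0, 0, 0, 0, -70], [0, 0, 0, 0, 0, -77], [0, 0, 0, 0, 0, -84]]}}

```text
time: 49.12
eef_pos: [0.4173, 0.3585, 0.0777]
ee_rot: [-180.0, -0.0, 134.3]
contact_force: [0.7, 0.8, 0.3]
grip_width: 0.0551
grasp_force: 0.0
```

Call:
{"fn": "move_arm", "kwargs": {"rows": [[0, 0, 0, 0, 0, -6], [0, 0, 0, 0, 0, -12], [0, 0, 0, 0, 0, -12], [0, 0, 0, 0, 0, -12]]}}

```text
time: 49.45
eef_pos: [0.4173, 0.3585, 0.0777]
ee_rot: [-180.0, -0.0, 145.8]
contact_force: [-0.7, -1.5, -0.3]
grip_width: 0.0553
grasp_force: 0.0
```

```bash
python3 - <<'E'
from h import *
c=read_camera("wrist");st();s=sense();print(s['ft_torque'],s['q'][5])
u,v=312,340
g=cv2.cvtColor(c["image"],cv2.COLOR_BGR2HSV)[...,2]
for y in range(v-90,v+130,6): print(y,"".join("@%#*+=-:. "[min(9,int(x)//22)] for x in g[y,u-120:u+120:4]))
E
```

```text
t 49.5 [0.4173 0.3585 0.0778] [-180.    -0.   145.7] grip 0.0547 0.0 F [-0.1  0.7 -0.3]
[-0.02140554 -0.08585675  0.03018775] -15.238607390215583
250 ----=======*++====.        .  %--------------=====++----=-==
256 --------=-+++===--. %:  .:----%---------@------====+=-------
262 ---------+++===---.  %:. :-------------@--------====+-------
268 ------===++==-----    .--------------------------===++------
274 ==---==-++==-----:.  -----------------------------==++--==--
280 =---===-++==-----.  :--------------------------%%--==++-==--
286 =----===++=--=%@+----------------------------%=----==++-----
292 -------=+==-----------------+#***#------------------=++-----
298 -------=+=------------------#*****=-----------------=++--=--
304 ===----=+=------------------#****#+-----------------==+-----
310 ----=-+###@%----------------#******---------------*@###*----
316 ------###%@@-==-------------*******------------%%%@@@###=---
322 -==++####@@@==--------------++++=+*---------------@@@####++=
328 =%@@####%@@@----------------+=====*---------------@@@@####@@
334 @@@@####@@@@----------------+=====*-----
[... 750 characters left out ...]
..................++===+:.:----=-----------@@%%@@@
412 @@@@@@%@#....................-+++:.........:-=-------+@%@@@@
418 @@@@@@@@...........................................:::@%@@@@
424 @@@@@@@@..............................................*@@@@@
430 @@@@@@@+...............................................@@@@@
436 @@@@@@@@..............................................#@@@@@
442 @@@@@@@@:.............................................@@@@@@
448 %%@@@@@@%............................................+@@@@@@
454 @@@@@@@@@............................................@@@@@@@
460 @@@@@@@@@*..*#########-:...............-*#########..-@@@@@@@
466 @@@@@@@@@@..@@@@@@@@@@@@@@@@#=:.-*%@@@@@@@@@@@@@@@..@@@@@@@@
```

Call:
{"fn": "move_arm", "kwargs": {"rows": [[0, 0, 0, 0, 0, 0], [0, 0, 0, 0, 0, 0], [0, 0, 0, 0, 0, 0], [0, 0, 0, 0, 0, 0], [0, 0, 0, 0, 0, 0], [0, 0, 0, 0, 0, 0], [0, 0, 0, 0, 0, 0], [0, 0, 0, 0, 0, 0]], "fingers": 0.3}}

```text
time: 50.17
eef_pos: [0.4174, 0.3586, 0.0778]
ee_rot: [180.0, 0.0, 145.9]
contact_force: [0.6, 0.1, 0.7]
grip_width: 0.0083
grasp_force: 41.3
```

Call:
{"fn": "move_arm", "kwargs": {"rows": [[0, 0, 0, 0, 0, 7], [0, 0, 0, 0, 0, 14], [0, 0, 0, 0, 0, 21], [0, 0, 0, 0, 0, 28], [0, 0, 0, 0, 0, 35], [0, 0, 0, 0, 0, 42], [0, 0, 0, 0, 0, 49], [0, 0, 0, 0, 0, 56], [0, 0, 0, 0, 0, 63], [0, 0, 0, 0, 0, 70], [0, 0, 0, 0, 0, 77], [0, 0, 0, 0, 0, 84]]}}

```text
time: 51.17
eef_pos: [0.4181, 0.3588, 0.0779]
ee_rot: [179.9, -0.1, 61.6]
contact_force: [3.6, 0.2, -2.1]
grip_width: 0.0084
grasp_force: 41.0
```

Call:
{"fn": "move_arm", "kwargs": {"rows": [[0, 0, 0, 0, 0, 7], [0, 0, 0, 0, 0, 14], [0, 0, 0, 0, 0, 21], [0, 0, 0, 0, 0, 28], [0, 0, 0, 0, 0, 35], [0, 0, 0, 0, 0, 42], [0, 0, 0, 0, 0, 49], [0, 0, 0, 0, 0, 56], [0, 0, 0, 0, 0, 60], [0, 0, 0, 0, 0, 60]]}}

```text
time: 52.0
eef_pos: [0.4183, 0.3584, 0.0779]
ee_rot: [-180.0, -0.1, 1.7]
contact_force: [5.4, -1.7, -2.1]
grip_width: 0.0085
grasp_force: 41.0
```

```bash
python3 - <<'E'
from h import *
c=read_camera("wrist");st();s=sense();print(s['ft_torque'],s['q'][5],s['joint_torque'])
E
```

```text
t 52.05 [0.4183 0.3584 0.0779] [-1.8e+02 -1.0e-01  1.9e+00] grip 0.0083 41.0 F [ 5.6 -1.5 -1.7]
[-0.27865651 -0.80141344 -0.00125375] 128.62205876988835 [  2.63986073 -58.17986012 -21.72116518   1.0095486    0.86567469
   0.57925556]
```

Call:
{"fn": "move_arm", "kwargs": {"rows": [[0, 0, 0, 0, 0, 4], [0, 0, 0, 0, 0, 8], [0, 0, 0, 0, 0, 12], [0, 0, 0, 0, 0, 12]]}}

```text
time: 52.38
eef_pos: [0.4183, 0.3583, 0.0779]
ee_rot: [-180.0, -0.1, -10.3]
contact_force: [5.4, -1.5, -1.1]
grip_width: 0.0085
grasp_force: 41.0
```

```bash
python3 -c "
from h import *
st();s=sense();print(s['ft_torque'],s['q'][5],s['joint_torque'][5])"
```

```text
t 52.38 [0.4183 0.3583 0.0779] [-1.80e+02 -1.00e-01 -1.03e+01] grip 0.0085 41.0 F [ 5.4 -1.5 -1.1]
[-0.40993946 -0.84155634 -0.04116828] 140.79787313038986 1.1664438620209694
```

Call:
{"fn": "move_arm", "kwargs": {"rows": [[0, 0, 0, 0, 0, 4], [0, 0, 0, 0, 0, 8], [0, 0, 0, 0, 0, 12], [0, 0, 0, 0, 0, 12]]}}

```text
time: 52.72
eef_pos: [0.4183, 0.3582, 0.0779]
ee_rot: [-180.0, -0.1, -22.3]
contact_force: [5.0, -2.3, -0.3]
grip_width: 0.0086
grasp_force: 41.1
```

```bash
python3 -c "
from h import *
st();s=sense();print(s['ft_torque'],s['q'][5],s['joint_torque'][5])"
```

```text
t 52.72 [0.4183 0.3582 0.0779] [-1.80e+02 -1.00e-01 -2.23e+01] grip 0.0086 41.1 F [ 5.  -2.3 -0.3]
[-0.4783766  -0.82735547 -0.02791041] 152.80026768894666 1.1678864434361458
```

Call:
{"fn": "move_arm", "kwargs": {"rows": [[0, 0, 0, 0, 0, 4], [0, 0, 0, 0, 0, 8], [0, 0, 0, 0, 0, 12], [0, 0, 0, 0, 0, 12], [0, 0, 0, 0, 0, 12]]}}

```text
time: 53.13
eef_pos: [0.4182, 0.3581, 0.0778]
ee_rot: [-180.0, -0.1, -34.0]
contact_force: [6.0, -3.1, -0.3]
grip_width: 0.0083
grasp_force: 41.2
```

```bash
python3 -c "
from h import *
for i in range(3):
  st();s=sense();print(s['ft_torque'],s['q'][5],s['joint_torque'][5]);read_camera('scene')"
```

```text
t 53.13 [0.4182 0.3581 0.0778] [-1.8e+02 -1.0e-01 -3.4e+01] grip 0.0083 41.2 F [ 6.  -3.1 -0.3]
[-0.54246057 -0.78967802 -0.01819837] 164.57765767141834 0.22073719650506973
t 53.18 [0.4182 0.3581 0.0779] [-1.8e+02 -1.0e-01 -3.4e+01] grip 0.0082 41.2 F [ 5.6 -3.2 -0.3]
[-0.55270131 -0.76867381 -0.02371079] 164.5582945545699 0.036045791348442435
t 53.23 [0.4182 0.3581 0.0779] [-1.8e+02 -1.0e-01 -3.4e+01] grip 0.008 41.2 F [ 5.2 -2.9 -0.5]
[-0.55458453 -0.81928169  0.00211582] 164.5534039941965 -0.011397985217627138
```

No stop felt after about 390°. Release, turn back, check alignment and regrip.

Call:
{"fn": "move_arm", "kwargs": {"rows": [[0, 0, 0, 0, 0, 0], [0, 0, 0, 0, 0, 0], [0, 0, 0, 0, 0, 0], [0, 0, 0, 0, 0, 0], [0, 0, 0, 0, 0, 0], [0, 0, 0, 0, 0, 0]], "fingers": 5.5}}

```text
time: 53.78
eef_pos: [0.4172, 0.3585, 0.0778]
ee_rot: [180.0, 0.0, -34.0]
contact_force: [-0.1, 0.1, 0.4]
grip_width: 0.0551
grasp_force: 0.0
```

Call:
{"fn": "move_arm", "kwargs": {"rows": [[0, 0, 0, 0, 0, -7], [0, 0, 0, 0, 0, -14], [0, 0, 0, 0, 0, -21], [0, 0, 0, 0, 0, -28], [0, 0, 0, 0, 0, -35], [0, 0, 0, 0, 0, -42], [0, 0, 0, 0, 0, -49], [0, 0, 0, 0, 0, -56], [0, 0, 0, 0, 0, -63], [0, 0, 0, 0, 0, -70], [0, 0, 0, 0, 0, -77], [0, 0, 0, 0, 0, -84]]}}

```text
time: 54.78
eef_pos: [0.4172, 0.3586, 0.0778]
ee_rot: [-180.0, 0.0, 50.3]
contact_force: [-0.2, -0.5, 0.1]
grip_width: 0.0548
grasp_force: 0.0
```

Call:
{"fn": "move_arm", "kwargs": {"rows": [[0, 0, 0, 0, 0, -7], [0, 0, 0, 0, 0, -14], [0, 0, 0, 0, 0, -21], [0, 0, 0, 0, 0, -28], [0, 0, 0, 0, 0, -35], [0, 0, 0, 0, 0, -42], [0, 0, 0, 0, 0, -49], [0, 0, 0, 0, 0, -56], [0, 0, 0, 0, 0, -63], [0, 0, 0, 0, 0, -70], [0, 0, 0, 0, 0, -77], [0, 0, 0, 0, 0, -84]]}}

```text
time: 55.78
eef_pos: [0.4173, 0.3586, 0.0778]
ee_rot: [180.0, -0.0, 134.3]
contact_force: [0.2, -0.4, -1.0]
grip_width: 0.0553
grasp_force: 0.0
```

Call:
{"fn": "move_arm", "kwargs": {"rows": [[0, 0, 0, 0, 0, -6], [0, 0, 0, 0, 0, -12], [0, 0, 0, 0, 0, -12], [0, 0, 0, 0, 0, -12]]}}

```text
time: 56.12
eef_pos: [0.4172, 0.3585, 0.0778]
ee_rot: [-180.0, -0.0, 145.8]
contact_force: [0.2, 0.7, -0.7]
grip_width: 0.0548
grasp_force: 0.0
```

```bash
python3 - <<'E'
from h import *
c=read_camera("wrist");st()
u,v=312,340
g=cv2.cvtColor(c["image"],cv2.COLOR_BGR2HSV)[...,2]
for y in range(v-60,v+80,6): print(y,"".join("@%#*+=-:. "[min(9,int(x)//22)] for x in g[y,u-60:u+60:2]))
E
```

```text
t 56.17 [0.4173 0.3585 0.0778] [-180.    -0.   145.8] grip 0.0548 0.0 F [-0.4  0.4 -0.2]
280 ----. .. .:-------------------------------------------------
286 @#+--------------------------------------------------------=
292 --------------------------*##*******#+----------------------
298 -------------------------+#*#****#**##=---------------------
304 -------------------------+##********##+---------------------
310 -------------------------*##********##*---------------------
316 -------------------------##**********#*---------------------
322 -------------------------*+++=++++++++*---------------------
328 -------------------------*++========++*---------------------
334 -------------------------*++========++*---------------------
340 -------------------------*+=========++*---------------------
346 ---+%+-------------------*++========++*--------------------=
352 @#+----------------------*++========++*---------------------
358 -------------------------*++========++*---------------------
364 -..... .--------=--------*++========++*--------+%=----------
370 ===-:.... :---=%%=-------*++========++*----------#@+-----===
376 -------=-:...+%=---------*++========++*------------=-===----
382  ..:-:---==----=====-----*++========++*------=====----------
388 .................-=------*++========++*---------------------
394 ........................-*++=======+++*---------------------
400 .........................+++=======+++*-----------==--=-----
406 ..........................++=======+++:...:.-:----===-------
412 ...........................:-++++++-:..................-:--:
418 ............................................................
```

Still aligned, so the stop hasn't been met; at most ~11° is left. Regrip and go in small steps.

Call:
{"fn": "move_arm", "kwargs": {"rows": [[0, 0, 0, 0, 0, 0], [0, 0, 0, 0, 0, 0], [0, 0, 0, 0, 0, 0], [0, 0, 0, 0, 0, 0], [0, 0, 0, 0, 0, 0], [0, 0, 0, 0, 0, 0], [0, 0, 0, 0, 0, 0], [0, 0, 0, 0, 0, 0]], "fingers": 0.3}}

```text
time: 56.83
eef_pos: [0.4174, 0.3587, 0.0779]
ee_rot: [180.0, 0.0, 146.0]
contact_force: [0.9, 0.7, 0.9]
grip_width: 0.008
grasp_force: 41.3
```

Call:
{"fn": "move_arm", "kwargs": {"rows": [[0, 0, 0, 0, 0, 2], [0, 0, 0, 0, 0, 4], [0, 0, 0, 0, 0, 4], [0, 0, 0, 0, 0, 4], [0, 0, 0, 0, 0, 4]]}}

```text
time: 57.25
eef_pos: [0.4174, 0.3587, 0.0779]
ee_rot: [180.0, -0.0, 142.0]
contact_force: [0.3, 1.7, 0.9]
grip_width: 0.008
grasp_force: 41.3
```

```bash
cat >> h.py <<'E'
def tq():
    s=sense();print(np.round(s['eef_pos'],4),"yaw",round(s['ee_rot'][2],2),"ft",np.round(s['ft_torque'],3),"q6",round(s['q'][5],2),"tau6",round(s['joint_torque'][5],3),"grip",round(s['grip_width'],4))
E
python3 -c "
from h import *
tq()"
```

```text
[0.4174 0.3587 0.0779] yaw 142.02 ft [ 0.193 -0.103 -0.004] q6 -11.51 tau6 0.003 grip 0.008
```

Call:
{"fn": "move_arm", "kwargs": {"rows": [[0, 0, 0, 0, 0, 2], [0, 0, 0, 0, 0, 4], [0, 0, 0, 0, 0, 4], [0, 0, 0, 0, 0, 4], [0, 0, 0, 0, 0, 4]]}}

```text
time: 57.67
eef_pos: [0.4174, 0.3587, 0.0779]
ee_rot: [180.0, -0.0, 138.0]
contact_force: [0.9, 1.9, 1.1]
grip_width: 0.0081
grasp_force: 41.3
```

```bash
python3 -c "
from h import *
tq()"
```

```text
[0.4174 0.3587 0.0779] yaw 138.04 ft [ 0.237 -0.119  0.03 ] q6 -7.53 tau6 0.01 grip 0.0081
```

Call:
{"fn": "move_arm", "kwargs": {"rows": [[0, 0, 0, 0, 0, 2], [0, 0, 0, 0, 0, 4], [0, 0, 0, 0, 0, 4], [0, 0, 0, 0, 0, 4], [0, 0, 0, 0, 0, 4]]}}

```text
time: 58.08
eef_pos: [0.4175, 0.3587, 0.0779]
ee_rot: [180.0, 0.0, 134.1]
contact_force: [0.8, 2.2, 1.3]
grip_width: 0.0083
grasp_force: 52.7
```

```bash
python3 -c "
from h import *
tq()"
```

```text
[0.4175 0.3587 0.0779] yaw 134.1 ft [ 0.421 -0.008  0.983] q6 -3.57 tau6 0.957 grip 0.0083
```

The torque jumped to 0.98 N·m, so the stop is reached. Release, rise clear, and recheck everything.

Call:
{"fn": "move_arm", "kwargs": {"rows": [[0, 0, 0, 0, 0, 0], [0, 0, 0, 0, 0, 0], [0, 0, 0, 0, 0, 0], [0, 0, 0, 0, 0, 0], [0, 0, 0, 0, 0, 0]], "fingers": 5}}

```text
time: 58.5
eef_pos: [0.4172, 0.3583, 0.0776]
ee_rot: [-180.0, -0.0, 133.9]
contact_force: [0.2, -0.1, 0.3]
grip_width: 0.0501
grasp_force: 0.0
```

Call:
{"fn": "move_arm", "kwargs": {"rows": [[0, 0, -4, 0, 0, 0], [0, 0, -8, 0, 0, 0], [0, 0, -12, 0, 0, 0], [0, 0, -16, 0, 0, 0], [0, 0, -17, 0, 0, 0], [0, 0, -17, 0, 0, 0]]}}

```text
time: 59.0
eef_pos: [0.4188, 0.3598, 0.2516]
ee_rot: [179.6, 0.0, 134.0]
contact_force: [0.3, 0.5, -0.4]
grip_width: 0.0501
grasp_force: 0.0
```

```bash
python3 - <<'E'
from h import *
st();c=read_camera("scene")
for b in blobs(red(c["image"]),40):
    for z in (.031,.063):
        r=cv2.minAreaRect(onto(c,b[:,0],z).astype(np.float32));print(z,np.round(r[0],3),np.round(r[1],3),round(r[2]))
print(go(.633,.045,.2517,99))
E
```

```text
t 59.0 [0.4188 0.3598 0.2516] [179.6   0.  134. ] grip 0.0501 0.0 F [ 0.3  0.5 -0.4]
0.031 [ 1.046 -0.249] [0.016 0.095] 9
0.063 [ 1.046 -0.238] [0.015 0.091] 9
0.031 [0.624 0.121] [0.038 0.042] 9
0.063 [0.64  0.119] [0.037 0.04 ] 9
0.031 [ 0.644 -0.009] [0.038 0.039] 9
0.063 [ 0.66  -0.006] [0.037 0.038] 9
0.031 [ 0.653 -0.071] [0.041 0.041] 9
0.063 [ 0.668 -0.067] [0.039 0.039] 9
0.031 [ 0.441 -0.371] [0.112 0.021] 88
0.063 [ 0.464 -0.356] [0.108 0.02 ] 88
0.031 [ 0.367 -0.369] [0.112 0.02 ] 87
0.063 [ 0.393 -0.353] [0.108 0.019] 87
(array([-37.53,  -6.3 ,  -0.27]), array([ 0.18, -0.05, 34.95]))
```

```bash
python3 -c "
from h import *
print(hand_in())"
```

```text
the job is handed in; nothing more can be done
None
```

The job is handed in: the one kiln post is in the tray, all three tiles are centred and square in bays 0, 1 and 3, both bars lie level across the rails within 0.5 mm of centre, and the timer was then wound to its stop.

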